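# Load a turning blank past the sprung guard of the centring machine

### The arm

A 6-joint arm with a two-finger parallel gripper is mounted at the origin on a cart in front of the work surface, level with it; the furniture and walls round the work are solid. World frame = base frame: x ahead of the robot, y to its left, z up, the work surface at z = 0. Lengths are in m, angles in rad, forces in N, time in s.
With the tool pointing down it reaches from about 0.35 to 0.85 m from the base axis. Payload 8.1 kg.
Tool frame: the origin (TCP) lies between the finger pads; the fingertips stand tips_ahead ahead of it and the grasp point (between the pads) lies 8 mm behind it (tips_ahead is the distance from the TCP to the fingertips, in m); z points along the fingers, x is the direction in which the jaws open and shut, and the axes are right-handed (so a half turn about z gives the same grasp; the last joint's range is limited). The gripper opens to 93 mm and grips with 3 to 60 N. Pads are 15 mm wide; open, the fingers measure 128 mm over their backs; the gripper's body (75 mm by 188 mm) begins 65 mm behind the grasp point.
Start: joints at [1.116, 0.13, 1.488, -0, 1.523, -0.085], TCP at [0.217, 0.559, 0.2] pointing down, gripper open.
Joint ranges: [-2.96, 2.96], [-0.89, 2.26], [0.02, 2.5], [-1.34, 4.48], [0, 2.73], [-2.66, 2.66]. Speed limits (rad/s): [2.39, 2.39, 2.79, 3.14, 3.14, 3.14].

### API

Orientations are given as a rotation vector (axis times angle).
In Python, from plant import * gives the robot as it stands.
- The arm moves only by the tool play_rows, never from a script. Its argument "increments" is a list that holds one entry, the list of rows, each a list of 4 numbers: the shift along the tool's x, y, z in cm, then the turn about the tool's z in rad. A call has 1 to 5 rows; each row is the pose to reach, as a shift and turn from the pose measured when the call began, along the tool's axes at that moment; what a row does not reach only later rows make up. A row lasts 1/10 s, in which the tool goes at most 50 mm and 8.59 degrees, less where a joint would pass 70% of its speed; a pose out of reach is approached as far as the arm can. A call with a gripper value outside its range is refused whole. "jaw" is the finger opening in cm, from 0 to 9.3, set as the call begins (left out, the last holds). The fingers move at their own pace and stop on an object; "squeeze" is the grip in N (left out, the last holds). Time passes only in rows, so rows that repeat a pose let the fingers close. It gives the time, the measured TCP pose, the force and the opening at its end, in the units of the state.
- read_state(): the state, without advancing time (a new reading comes with each control period).
- read_camera(name): name is "scene" or "top" or "wrist"; returns (picture, depth): 480x640x3 uint8, blue, green, red; 480x640 float32, m along the optical axis (not along the pixel's ray), 0 where there is no reading.
- camera_params(name): a dict with "K" (3x3 intrinsics, pixels), "k1" (the pictures are not rectified: a ray, as slopes to the right and down, at radius r is drawn at 1 + k1 r^2 times it, then the intrinsics apply), "eye" and "orientation" of the camera in the world. Camera axes: x right, y up, looking along -z (the intrinsics and any distortion apply to the point x, -y, -z); pixel columns grow to the right and rows downward; lengths in m; the calibration is good to about 2 mm. A picture is of the moment at which its call begins: read the wrist's pose just before it. camera_params takes no time and is no camera call; for the wrist camera it gives the pose at the moment of the call.
- close_job(): hands the job in, once; it reports no verdict.
The state is a dict: "t": time; "q": joint angles; "dq": joint speeds; "joint_torque": joint torques, N m; "tool_pos": TCP position; "orientation": TCP orientation; "force": force on the tool from outside, world axes, zero at the start; "wrist_torque": the same for the moment, N m; "opening": finger opening in m.
Only numpy, scipy, OpenCV 4.12 (cv2) and the standard library are available. Lean on these libraries where they do the work, as an engineer would, in place of code of your own. Each camera call takes 0.05 s, during which the arm holds its last target.

### The job

Load the longest of the square turning blanks into the centring machine so that its end can be drilled: push it end first through the sprung guard flap and along the tunnel until you feel it seat firmly but gently on the sprung stop inside, without driving the stop in hard. Leave it lying flat in the tunnel, up against the stop, with the guard resting on it, and do not disturb the other things on the bench.

Things in the scene. Friction and masses are not known exactly. Their poses are not given: they have to be found in the camera images.
- long_blank: the longest square turning blank, plain wood, 45 x 45 mm in section and 150 mm long, 0.15 to 0.28 kg, lying on the bench among shorter ones. Origin: centre of its underside (to 1 mm); its y axis runs along its length, z up. Either end may go in first; loaded, it stands 58 to 88 mm out of the mouth
- centring_machine: grey bench machine, about 172 mm long and 116 mm wide, that drills centre holes in the ends of blanks; fixed, its tunnel mouth towards the robot. Origin: on the bench, under the middle of the tunnel mouth; x points into the tunnel, y to its left, z up. Its front 100 mm is at most 98 mm high over the bench; behind stands the drilling head with its motor, 190 mm high
- tunnel_mouth (a point): middle of the tunnel floor's front edge, 30 mm above the bench. The tunnel is a straight channel 51 mm wide with a flat floor; flared cheeks and a sloped sill, 12 mm long in front of this point, lead a blank in. The mouth is closed by the guard flap. Inside, 62 to 92 mm from this point, set anew for each job and not measured, is the buffer plate of the sprung stop
- guard_flap (a joint): steel guard flap, 47 mm wide, 56 mm long, hung from a pin 60 mm above the tunnel floor and 6 mm inside the mouth; swings inward only. 0 = closed (hanging), about 1.3 rad = lying on a 45 mm high blank. A spring returns it: pushing it open with a blank's end takes 4 to 14 N (friction included), most of it in the first 30 mm; then it presses the blank down with 2 to 3 N
- flap_lip (a point): middle of the flap's free lower edge
- stop_buffer (a joint): how far the sprung buffer plate of the stop in the tunnel is pushed in: 0 = free, 0.008 m = bottomed. Its spring takes 8 N per mm: 0.5 to 1.5 mm is a firm seat, more than 2 mm (16 N) strains the stop. When the blank is let go, the buffer may push it back again by up to what it was pressed in
- stop_feeler (a joint): how far the feeler of the limit switch above the buffer plate is pushed in: 0 = free. The feeler, a light brass pin (0.2 N), stands 4 mm proud of the free buffer plate, so it reads 0.004 m when the blank just touches the plate; the machine takes the blank as loaded from 0.002 m on
- short_blank: bystander: shorter square blank, 38 x 38 x 120 mm, lying; origin at the centre of its underside, y along its length
- block_blank: bystander: flat wooden block 55 x 60 x 30 mm; origin at the centre of its underside
- live_centre: bystander: steel live centre standing on its thick end, 36 mm wide, 90 mm high; origin at the centre of its underside
- wax: bystander: round wax tin, 70 mm wide, 29 mm high; origin at the centre of its underside
- finial_1: bystander: turned wooden finial standing, 48 mm wide, 119 mm high; origin at the centre of its underside

How it is judged:
On the way, in this order (a step that is already met when the one before it is completed fails the run):
1. the blank's end is in the tunnel and holds the guard flap open (value of joint guard_flap above 0.9 rad and horizontal distance between long_blank and centring_machine below 0.075 m), for 0.1 s.
2. the blank presses the sprung buffer of the stop in by at least 0.4 mm (3 N) (value of joint stop_buffer above 0.0004 m and y of long_blank in the frame of centring_machine between -0.005 and 0.005 m and z of long_blank in the frame of centring_machine between 0.025 and 0.035 m and angle between the y axis of long_blank and the x axis of centring_machine, either way round below 0.07 rad), for 0.2 s.
At the end, for the whole second after the job is handed in: The longest blank lies at rest flat on the tunnel floor (within 5 mm), within 5 mm of the tunnel's middle and 0.07 rad of its direction, its inner end against the stop's buffer plate or at most 2 mm short of it, with the guard flap resting on its top (value of joint stop_feeler above 0.002 m and value of joint guard_flap between 1.1 and 1.42 rad and linear speed of long_blank below 0.01 m/s and y of long_blank in the frame of centring_machine between -0.005 and 0.005 m and z of long_blank in the frame of centring_machine between 0.025 and 0.035 m and angle between the y axis of long_blank and the x axis of centring_machine, either way round below 0.07 rad); the robot touches nothing.
It fails at once if the sprung stop is driven in more than 2 mm (16 N) (value of joint stop_buffer above 0.002 m).
It fails at once if the blank is rammed against the machine (more than 40 N) (contact force between long_blank and centring_machine above 40 N).
It fails at once if another thing on the bench (short square blank, flat block, live centre, wax tin, finial) is moved more than 30 mm (distance of any of short_blank, block_blank, live_centre, wax, finial_1 from where it was at the start of the episode above 0.03 m).
It also fails if it takes over 70 s, if anything falls off the work surface, if the arm or the gripper's body presses on something with over 40 N, if the wrist force passes 120 N, or if a joint passes its speed limit or range.

## Working session

There is one attempt and no reset: what is moved stays moved. The work goes in short steps, Python scripts to look and compute and a tool call to move; the robot and the scene stay as the last step left them, time stands still between calls to the robot, and variables do not carry over. Pictures are saved under pics/ and viewed, and the job is handed in when it is done.

Besides the shell and the picture viewer there is one more tool, called by a JSON object that holds its "name" and its "arguments". play_rows: Moves the arm, as the interface text tells. Its arguments: {"type":"object","properties":{"increments":{"type":"array"},"jaw":{"type":"number"},"squeeze":{"type":"number"}},"required":["increments"]}

```bash
ls; mkdir -p pics; python3 - <<'E'
from plant import *
import cv2,numpy as np
s=read_state();print({k:np.round(v,4) for k,v in s.items()})
for n in ["scene","top","wrist"]:
    p=camera_params(n);print(n,p)
    im,d=read_camera(n);cv2.imwrite(f"pics/{n}0.png",im);np.save(f"{n}0.npy",d)
print(read_state()['t'])
E
```

```text
pics
{'t': np.float64(0.0), 'q': array([ 1.1156,  0.1312,  1.4893, -0.    ,  1.523 , -0.0854]), 'dq': array([ 0.001 , -0.0006, -0.0021, -0.0004,  0.0012, -0.0006]), 'joint_torque': array([-9.00000e-04, -5.59875e+01, -4.91732e+01,  7.69000e-02,
        3.63000e-02, -1.00000e-04]), 'tool_pos': array([0.2166, 0.5589, 0.1985]), 'orientation': array([ 2.5913e+00,  1.7746e+00, -2.5000e-03]), 'force': array([ 0.033 , -0.4584, -0.1877]), 'wrist_torque': array([-0.0337,  0.0458,  0.0505]), 'opening': np.float64(0.093)}
scene {'K': array([[505.09974904,   0.        , 320.68995647],
       [  0.        , 505.09974904, 247.92125922],
       [  0.        ,   0.        ,   1.        ]]), 'k1': -0.025803587692800764, 'eye': array([-0.17046466, -0.48573118,  0.76320686]), 'orientation': array([ 0.8221863 , -0.46786401, -0.91296973])}
top {'K': array([[514.00198853,   0.        , 324.99851511],
       [  0.        , 514.00198853, 239.79032507],
       [  0.        ,   0.        ,   1.        ]]), 'k1': 0.007365445279113349, 'eye': array([ 0.27367059, -0.02061886,  1.41643989]), 'orientation': array([ 0.16799242, -0.16677976, -1.52111351])}
wrist {'K': array([[416.51030439,   0.        , 320.46660618],
       [  0.        , 416.51030439, 238.57892649],
       [  0.        ,   0.        ,   1.        ]]), 'k1': -0.02674243230309109, 'eye': array([0.13968461, 0.58917919, 0.38405494]), 'orientation': array([-0.26141335, -0.1770324 ,  1.19115037])}
0.15
```

View pics/scene0.png

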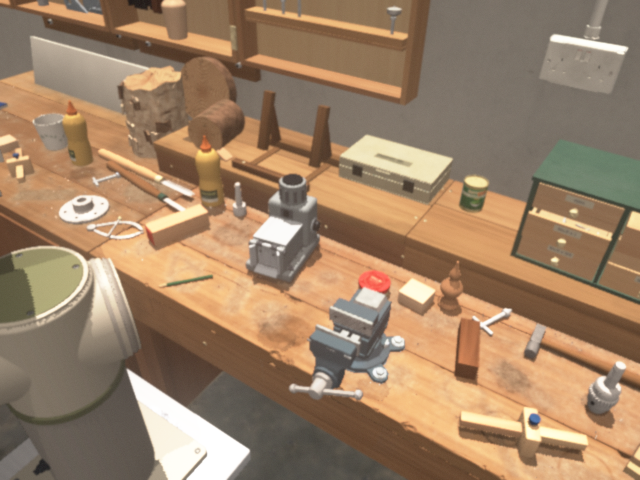

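View pics/top0.png

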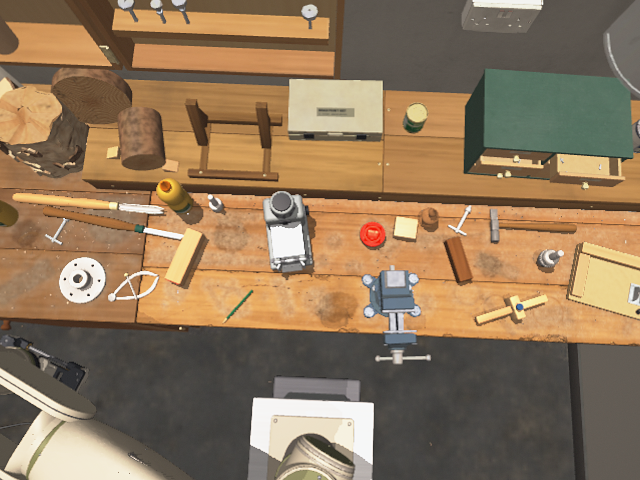

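View pics/wrist0.png

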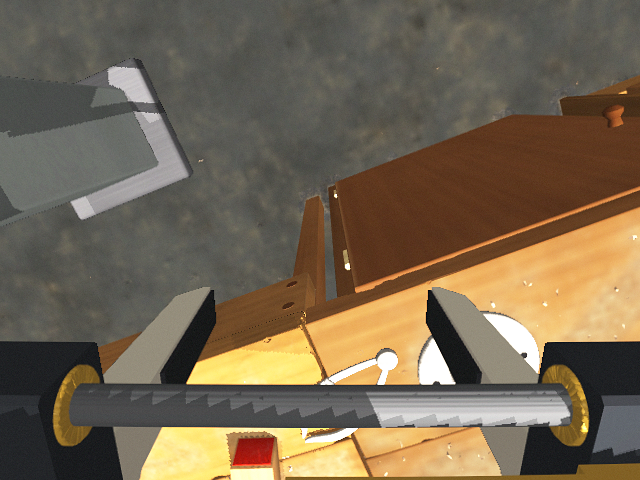

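The top view shows the plain long blank at about (183,257), with a red-painted end. The grey machine is at (288,240) with its mouth toward the robot, and the dark short blank is at (457,260). Next I'll take enlarged crops.

```bash
cat > h.py <<'E'
import numpy as np,cv2
from scipy.spatial.transform import Rotation as R
def ray(p,u,v):
    K=p['K'];xd=(u-K[0,2])/K[0,0];yd=(v-K[1,2])/K[1,1]
    x,y=xd,yd
    for _ in range(20):
        f=1+p['k1']*(x*x+y*y);x,y=xd/f,yd/f
    return R.from_rotvec(p['orientation']).apply([x,-y,-1.0])
def atz(p,u,v,z):
    r=ray(p,u,v);return p['eye']+r*(z-p['eye'][2])/r[2]
def atd(p,u,v,d): return p['eye']+ray(p,u,v)*d
def tri(p1,a,p2,b):
    r1=ray(p1,*a);r2=ray(p2,*b);r1/=np.linalg.norm(r1);r2/=np.linalg.norm(r2)
    A=np.stack([r1,-r2],1);s=np.linalg.lstsq(A,p2['eye']-p1['eye'],rcond=None)[0]
    x1=p1['eye']+s[0]*r1;x2=p2['eye']+s[1]*r2
    return (x1+x2)/2,np.linalg.norm(x1-x2)
def proj(p,X):
    c=R.from_rotvec(p['orientation']).inv().apply(np.asarray(X)-p['eye'])
    x,y=c[0]/-c[2],-c[1]/-c[2];f=1+p['k1']*(x*x+y*y);K=p['K']
    return np.array([K[0,0]*x*f+K[0,2],K[1,1]*y*f+K[1,2]])
def crop(im,u0,v0,w,h,s,fn):
    c=cv2.resize(im[v0:v0+h,u0:u0+w],None,fx=s,fy=s,interpolation=cv2.INTER_CUBIC);cv2.imwrite(fn,c)
E
python3 - <<'E'
from h import *
t=cv2.imread('pics/top0.png');s=cv2.imread('pics/scene0.png')
a=cv2.resize(t[180:300,140:340],(800,480),interpolation=2);cv2.imwrite('pics/ct.png',a)
a=cv2.resize(s[165:295,135:335],(800,520),interpolation=2);cv2.imwrite('pics/cs.png',a)
E
```

```text
(no output)
```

View pics/ct.png

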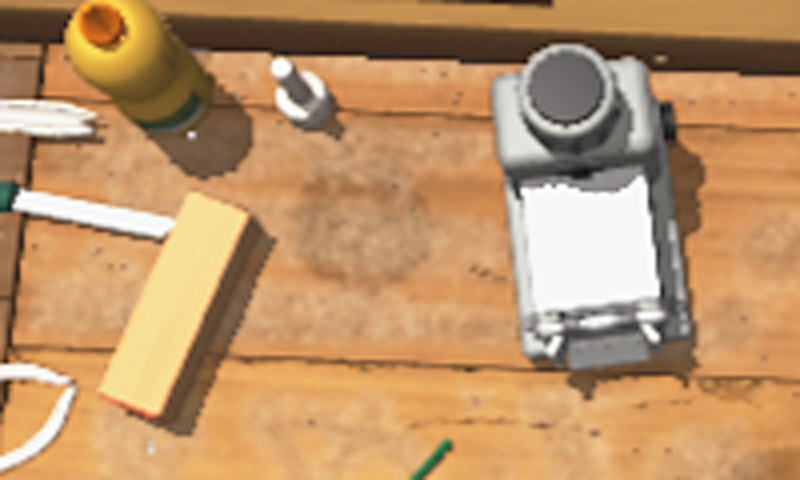

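View pics/cs.png

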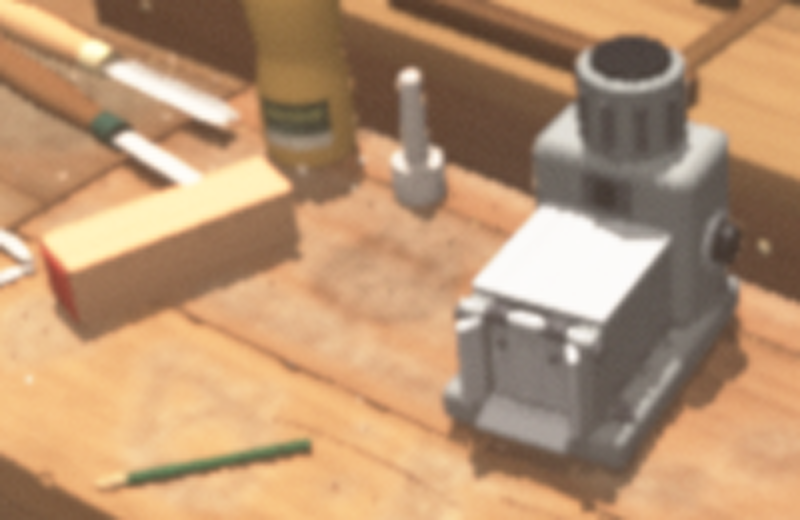

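```bash
python3 - <<'E'
from h import *
from plant import camera_params
T=camera_params('top');S=camera_params('scene')
tt=lambda a:(140+a[0]/4-.375,180+a[1]/4-.375)
ss=lambda a:(135+a[0]/4-.375,165+a[1]/4-.375)
dt=np.load('top0.npy');ds=np.load('scene0.npy')
prs={'farL':((190,193),(262,156)),'farR':((250,213),(292,187)),'nearR':((158,416),(72,268)),'nearL':((100,393),(42,235))}
P={}
for k,(a,b) in prs.items():
    P[k],e=tri(T,tt(a),S,ss(b));print(k,P[k].round(4),round(e,4),'top@45',atz(T,*tt(a),.045).round(4),'scene@45',atz(S,*ss(b),.045).round(4))
for n,p,d,pts in (('top',T,dt,[tt((175,300)),tt((590,240)),tt((300,230))]),('scene',S,ds,[ss((170,210)),ss((570,260)),ss((520,350)),ss((350,250))])):
    for u in pts: print(n,u,atd(p,*u,d[int(round(u[1])),int(round(u[0]))]).round(4))
for nm,a in dict(sillL=(570,366),sillR=(651,356),cheekL=(530,355),plateFL=(535,322),plateFR=(660,305),plateBL=(520,185),plateBR=(640,180),baseFR=(690,335)).items():
    print(nm,[atz(T,*tt(a),z).round(4)[:2] for z in(0.01,.03,.098)])
for nm,b in dict(sillL=(475,425),sillR=(565,452),baseFL=(448,410),baseFR=(625,465),plateFL=(472,282),plateFR=(600,325),plateBR=(668,237),plateBL=(540,208)).items():
    print(nm,[atz(S,*ss(b),z).round(4)[:2] for z in(0,0.01,.03,.098)])
E
```

```text
farL [0.5892 0.3647 0.0471] 0.0015 top@45 [0.5891 0.3658 0.045 ] scene@45 [0.5919 0.3667 0.045 ]
farR [0.5759 0.3239 0.046 ] 0.002 top@45 [0.5769 0.3235 0.045 ] scene@45 [0.5762 0.3258 0.045 ]
nearR [0.4351 0.3711 0.0472] 0.0003 top@45 [0.4352 0.3718 0.045 ] scene@45 [0.4371 0.3736 0.045 ]
nearL [0.4485 0.4116 0.0474] 0.0005 top@45 [0.449  0.4122 0.045 ] scene@45 [0.4504 0.4148 0.045 ]
top (183.375, 254.625) [0.5147 0.3689 0.0434]
top (287.125, 239.625) [0.5567 0.0859 0.0988]
top (214.625, 237.125) [ 5.762e-01  2.986e-01 -5.000e-04]
scene (177.125, 217.125) [0.514  0.3703 0.0451]
scene (277.125, 229.625) [0.5508 0.084  0.102 ]
scene (264.625, 252.125) [0.4998 0.0811 0.0725]
scene (222.125, 227.125) [ 5.905e-01  2.956e-01 -2.000e-04]
sillL [array([0.4862, 0.1017]), array([0.4832, 0.0999]), array([0.4729, 0.094 ])]
sillR [array([0.4956, 0.0461]), array([0.4924, 0.0452]), array([0.4817, 0.042 ])]
cheekL [array([0.4927, 0.1297]), array([0.4895, 0.1276]), array([0.479 , 0.1203])]
plateFL [array([0.5159, 0.1278]), array([0.5125, 0.1257]), array([0.5008, 0.1185])]
plateFR [array([0.5317, 0.
[... 478 characters left out ...]
([0.4838, 0.04  ]), array([ 0.4231, -0.0088])]
baseFL [array([0.5017, 0.1403]), array([0.4929, 0.1321]), array([0.4753, 0.1157]), array([0.4154, 0.0599])]
baseFR [array([0.5208, 0.0267]), array([0.5118, 0.02  ]), array([0.4937, 0.0066]), array([ 0.4321, -0.0391])]
plateFL [array([0.6078, 0.2085]), array([0.5976, 0.1995]), array([0.5772, 0.1813]), array([0.5079, 0.1194])]
plateFR [array([0.6177, 0.1154]), array([0.6074, 0.1075]), array([0.5867, 0.0917]), array([0.5165, 0.0382])]
plateBR [array([0.7191, 0.1346]), array([0.7075, 0.1265]), array([0.6841, 0.1102]), array([0.6049, 0.055 ])]
plateBL [array([0.6982, 0.224 ]), array([0.6868, 0.2147]), array([0.664 , 0.1961]), array([0.5866, 0.1328])]
```

```bash
cat >> h.py <<'E'
def wristcam(tcp,yaw,Wp,st):
    """predict wrist cam for a down-pointing tool whose y axis is at world angle yaw(deg)"""
    R0=R.from_rotvec(st['orientation']);Rc=R.from_rotvec(Wp['orientation'])
    off=R0.inv().apply(Wp['eye']-st['tool_pos']);Rr=R0.inv()*Rc
    a=np.radians(yaw);y=np.array([np.cos(a),np.sin(a),0]);z=np.array([0,0,-1.]);x=np.cross(y,z)
    Rn=R.from_matrix(np.stack([x,y,z],1))
    p=dict(Wp);p['eye']=np.array(tcp)+Rn.apply(off);p['orientation']=(Rn*Rr).as_rotvec();return p
def toolyaw(st):
    y=R.from_rotvec(st['orientation']).as_matrix()[:,1];return np.degrees(np.arctan2(y[1],y[0]))
def delta(st,X):  # tool-frame shift in cm to reach world X
    return R.from_rotvec(st['orientation']).inv().apply(np.array(X)-st['tool_pos'])*100
E
python3 - <<'E'
import plant
from plant import *
from h import *
print([n for n in dir(plant) if n[0]!='_'])
st=read_state();W=camera_params('wrist')
R0=R.from_rotvec(st['orientation'])
print('yaw',toolyaw(st),'off',R0.inv().apply(W['eye']-st['tool_pos']),'axis',R0.inv().apply(R.from_rotvec(W['orientation']).apply([0,0,-1])))
pts=dict(bn=(.4418,.3914,.045),bf=(.5826,.3443,.045),mL=(.505,.119,.098),mR=(.516,.038,.098),sL=(.4865,.1),sR=(.494,.046))
for tcp,yaw in (((.5,.36,.3),-20),((.6,.25,.3),20),((.6,.25,.3),45),((.6,.22,.35),60),((.45,.25,.3),90)):
    p=wristcam(tcp,yaw,W,st);print(tcp,yaw,p['eye'].round(3),{k:proj(p,v if len(v)==3 else (*v,.025)).round(0).tolist() for k,v in pts.items()})
E
```

```text
['IKError', 'camera_params', 'close_job', 'read_camera', 'read_state', 'tips_ahead']
yaw -21.1859147599953 off [ 7.65344148e-05 -8.26428588e-02 -1.85450931e-01] axis [-4.63446787e-05  2.92966690e-01  9.56122647e-01]
(0.5, 0.36, 0.3) -20 [0.422 0.388 0.485] {'bn': [330.0, 129.0], 'bf': [332.0, 265.0], 'mL': [99.0, 287.0], 'mR': [38.0, 320.0], 'sL': [109.0, 253.0], 'sR': [73.0, 273.0]}
(0.6, 0.25, 0.3) 20 [0.522 0.222 0.485] {'bn': [506.0, 94.0], 'bf': [408.0, 206.0], 'mL': [215.0, 49.0], 'mR': [120.0, 28.0], 'sL': [219.0, 34.0], 'sR': [166.0, 22.0]}
(0.6, 0.25, 0.3) 45 [0.542 0.192 0.485] {'bn': [519.0, 181.0], 'bf': [392.0, 240.0], 'mL': [290.0, 16.0], 'mR': [209.0, -50.0], 'sL': [294.0, 3.0], 'sR': [249.0, -34.0]}
(0.6, 0.22, 0.35) 60 [0.559 0.148 0.535] {'bn': [500.0, 240.0], 'bf': [382.0, 262.0], 'mL': [353.0, 55.0], 'mR': [301.0, -19.0], 'sL': [354.0, 39.0], 'sR': [325.0, -3.0]}
(0.45, 0.25, 0.3) 90 [0.45  0.167 0.485] {'bn': [327.0, 311.0], 'bf': [204.0, 274.0], 'mL': [256.0, 53.0], 'mR': [239.0, -54.0], 'sL': [284.0, 42.0], 'sR': [275.0, -17.0]}
```

```bash
python3 - <<'E'
from plant import *
from h import *
st=read_state();print(tips_ahead if not callable(tips_ahead) else tips_ahead())
print(delta(st,(.46,.09,.30)), np.radians(toolyaw(st)-9.5),delta(st,(.45,.37,.25)))
W=camera_params('wrist')
pts=dict(mL=(.505,.119,.098),mR=(.516,.038,.098),sL=(.4865,.1,.025),sR=(.494,.046,.025))
for tcp,y in (((.46,.09,.3),9.5),((.5,.09,.3),9.5)):
  p=wristcam(tcp,y,W,st);print({k:proj(p,v).round(0).tolist() for k,v in pts.items()})
E
```

```text
0.011
[-34.95210398  39.64300696 -10.08203832] -0.5355702465482435 [-9.1988761  28.59204365 -5.11741716]
{'mL': [342.0, 251.0], 'mR': [259.0, 249.0], 'sL': [325.0, 213.0], 'sR': [277.0, 211.0]}
{'mL': [349.0, 212.0], 'mR': [264.0, 210.0], 'sL': [331.0, 178.0], 'sR': [282.0, 177.0]}
```

{"name": "play_rows", "arguments": {"increments": [[[-3.3,3.7,-1,-0.1],[-6.6,7.4,-2,-0.2],[-9.9,11,-3,-0.3],[-13,14.7,-4,-0.4],[-16.5,18.5,-5,-0.5]]]}}

```text
t: 0.65
tool_pos: [0.3286, 0.3393, 0.2486]
orientation: [2.066, 2.366, -0.002]
force: [0.8, -0.0, 0.8]
opening: 0.0929
```

```bash
python3 - <<'E'
from plant import *
from h import *
st=read_state();print(st['t'],st['tool_pos'],toolyaw(st),delta(st,(.48,.09,.26)),np.radians(toolyaw(st)-9.5))
E
```

```text
0.65 [0.32861595 0.33930934 0.24855323] 7.723058347776411 [-26.74060911  11.64997083  -1.11850992] -0.031013482447129644
```

{"name": "play_rows", "arguments": {"increments": [[[-4.5,1.9,-0.2,-0.01],[-9,3.9,-0.4,-0.02],[-13.5,5.8,-0.6,-0.03],[-18,7.8,-0.8,-0.03],[-22.5,9.7,-1,-0.03]]]}}

```text
t: 1.15
tool_pos: [0.4556, 0.1275, 0.2588]
orientation: [2.031, 2.396, -0.002]
force: [1.7, 0.5, -0.8]
opening: 0.0929
```

{"name": "play_rows", "arguments": {"increments": [[[-4.2,2,0,0],[-4.2,2,0,0],[-4.2,2,0,0]]]}}

```text
t: 1.45
tool_pos: [0.4822, 0.0883, 0.2584]
orientation: [-2.034, -2.393, 0.003]
force: [-0.4, 0.2, -0.4]
opening: 0.0927
```

```bash
python3 - <<'E'
from plant import *
from h import *
import pickle
st=read_state();W=camera_params('wrist');im,d=read_camera('wrist')
pickle.dump((st,W,d),open('w1.pkl','wb'));cv2.imwrite('pics/w1.png',im);print(st['t'],st['tool_pos'],toolyaw(st),st['dq'].round(3))
E
```

```text
1.45 [0.48220654 0.08834562 0.25835541] 9.277586763203184 [ 0.049 -0.019  0.012  0.007  0.004  0.009]
```

View pics/w1.png

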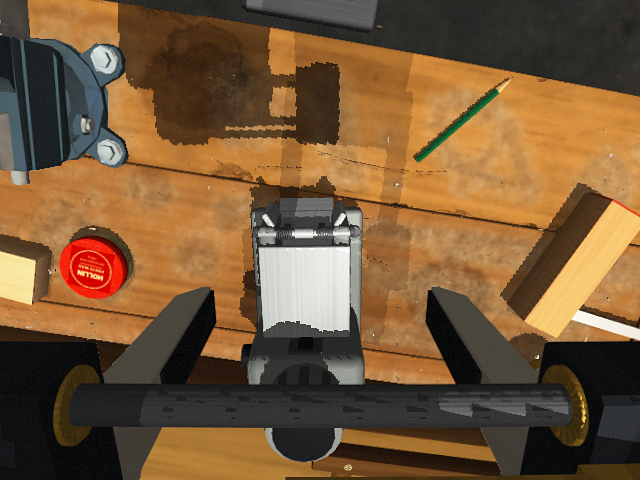

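```bash
python3 - <<'E'
from h import *
im=cv2.imread('pics/w1.png');crop(im,230,185,150,160,5,'/tmp/a.png')
c=cv2.imread('/tmp/a.png');print(c.shape);cv2.imwrite('pics/cw1.png',c[:600])
E
```

```text
(800, 750, 3)
```

View pics/cw1.png

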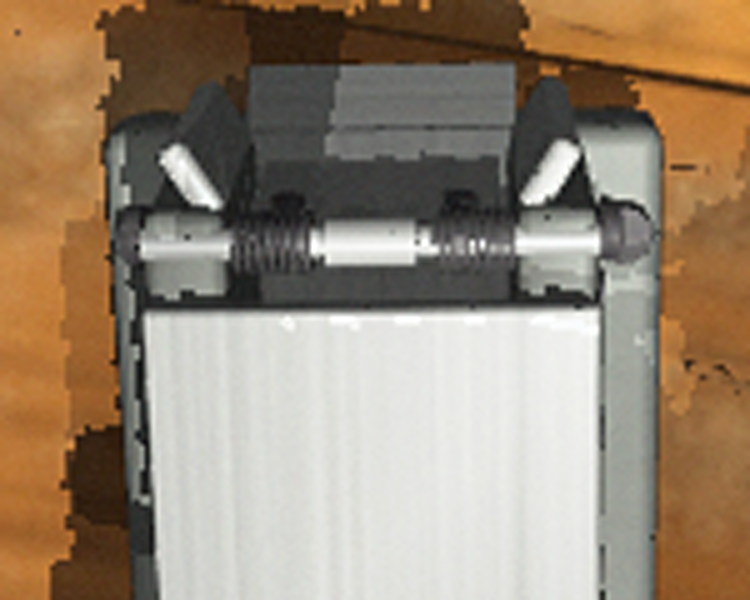

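```bash
python3 - <<'E'
from h import *
import pickle
st,W,d=pickle.load(open('w1.pkl','rb'))
f=lambda a:(230+a[0]/5-.4,185+a[1]/5-.4)
def A(n,a,z): 
    x=atz(W,*f(a),z);u=f(a);dd=d[int(round(u[1])),int(round(u[0]))];print(n,x.round(4),'depth',atd(W,*u,dd).round(4));return x
def ang(a,b): v=b-a;return np.degrees(np.arctan2(v[1],v[0]))
l=A('creaseL',(250,127),.03);r=A('creaseR',(515,126),.03);print('mid',(l+r)/2,'w',np.linalg.norm(l-r),'ang',ang(r,l)-90)
l=A('sillL',(250,66),.02);r=A('sillR',(515,65),.02);print('mid',(l+r)/2,np.linalg.norm(l-r),ang(r,l)-90)
l=A('pinL',(235,240),.09);r=A('pinR',(518,238),.09);print('mid',(l+r)/2,np.linalg.norm(l-r),ang(r,l)-90)
a=A('plFL',(147,312),.098);b=A('plFR',(598,312),.098);c=A('plBL',(160,600),.098);e=A('plBR',(602,600),.098)
print((a+b)/2,(c+e)/2,ang((a+b)/2,(c+e)/2),ang(b,a)-90,np.linalg.norm(a-b),np.linalg.norm(c-e))
a=A('bFL',(105,130),.012);b=A('bFR',(662,130),.012);print((a+b)/2,ang(b,a)-90,np.linalg.norm(a-b))
A('platecen',(370,450),.098)
E
```

```text
creaseL [0.5022 0.0498 0.03  ] depth [0.5023 0.0497 0.0292]
creaseR [0.4933 0.103  0.03  ] depth [0.491  0.1023 0.0402]
mid [0.49772557 0.07636793 0.03      ] w 0.05395084768184985 ang -170.54688278790607
sillL [0.4918 0.0474 0.02  ] depth [0.4914 0.0475 0.0217]
sillR [0.4828 0.1015 0.02  ] depth [ 4.867e-01  1.027e-01 -4.000e-04]
mid [0.48729593 0.07443976 0.02      ] 0.05478213719929244 -170.55258551639412
pinL [0.5082 0.0536 0.09  ] depth [0.5065 0.054  0.0958]
pinR [0.4998 0.103  0.09  ] depth [0.4991 0.1028 0.0927]
mid [0.50401714 0.07828067 0.09      ] 0.05007003908630968 -170.33985859076617
plFL [0.5213 0.0406 0.098 ] depth [0.5211 0.0407 0.0985]
plFR [0.5086 0.1184 0.098 ] depth [0.5084 0.1183 0.0987]
plBL [0.5759 0.0494 0.098 ] depth [0.5757 0.0495 0.0984]
plBR [0.5629 0.1291 0.098 ] depth [0.5956 0.1399 0.0281]
[0.51492958 0.07951253 0.098     ] [0.5694052 0.0892895 0.098    ] 10.174793978787488 -170.75589913982745 0.07883652635126721 0.08073938688269418
bFL [0.5121 0.0183 0.012 ] depth [ 5.153e-01  1.660e-02 -3.000e-04]
bFR [0.4931 0.1352 0.012 ] depth [0.4955 0.1366 0.0012]
[0.5026442 0.0767055 0.012    ] -170.76798388407298 0.1184259789878871
platecen [0.5406 0.0829 0.098 ] depth [0.5407 0.083  0.0978]
```

```bash
python3 - <<'E'
from plant import *
from h import *
st=read_state();print(delta(st,(.47,.382,.22)),np.radians(toolyaw(st)+18.5))
W=camera_params('wrist')
p=wristcam((.47,.382,.22),-18.5,W,st);print([proj(p,(*q,.045)).round() for q in ((.5892,.3647),(.5759,.3239),(.4351,.3711),(.4485,.4116))])
E
```

```text
[29.06409571  3.60884349  3.82557571] 0.4867194399936284
[array([342., 328.]), array([298., 328.]), array([295., 175.]), array([344., 175.])]
```

{"name": "play_rows", "arguments": {"increments": [[[4.5,0.5,0.5,0.1],[9,1.1,1.1,0.2],[13.5,1.7,1.7,0.3],[18,2.2,2.3,0.4],[22.5,2.8,2.9,0.48]]]}}

```text
t: 2.0
tool_pos: [0.4707, 0.3194, 0.2293]
orientation: [-2.544, -1.842, 0.002]
force: [0.7, -0.2, 0.2]
opening: 0.0935
```

```bash
python3 - <<'E'
from plant import *
from h import *
st=read_state();print(st['t'],st['tool_pos'],toolyaw(st),delta(st,(.47,.382,.22)),np.radians(toolyaw(st)+18.5))
E
```

```text
2.0 [0.47074478 0.31938259 0.22929225] -18.187001242229965 [ 5.92635975 -2.02427447  0.92681104] 0.005462858877739304
```

{"name": "play_rows", "arguments": {"increments": [[[4,-1.4,0.6,0.005],[5.9,-2,0.9,0.005],[5.9,-2,0.9,0.005],[5.9,-2,0.9,0.005]]]}}

```text
t: 2.4
tool_pos: [0.4687, 0.3827, 0.2201]
orientation: [-2.546, -1.84, 0.003]
force: [0.7, -0.4, -0.0]
opening: 0.0927
```

```bash
python3 - <<'E'
from plant import *
from h import *
import pickle
st=read_state();W=camera_params('wrist');im,d=read_camera('wrist')
pickle.dump((st,W,d),open('w2.pkl','wb'));cv2.imwrite('pics/w2.png',im);print(st['t'],st['tool_pos'],toolyaw(st),st['dq'].round(3))
cv2.imwrite('pics/cw2.png',cv2.resize(im[150:350,260:380],(360,600),interpolation=2))
E
```

```text
2.4 [0.46867217 0.38270367 0.2200509 ] -18.28959729340521 [-0.037 -0.02   0.007 -0.004  0.001 -0.004]
```

View pics/w2.png

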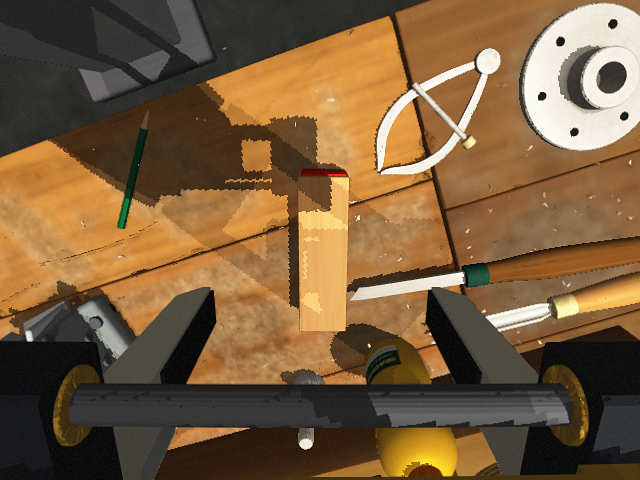

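View pics/cw2.png

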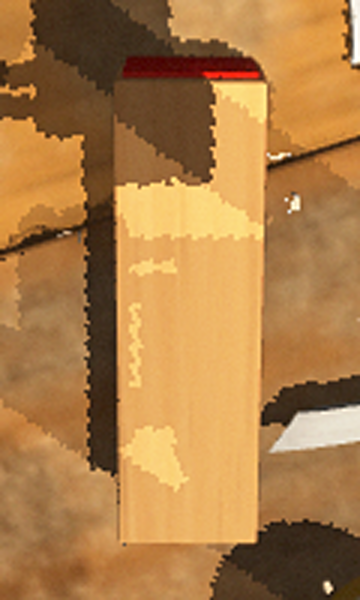

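```bash
python3 - <<'E'
from h import *
import pickle
st,W,d=pickle.load(open('w2.pkl','rb'))
f=lambda a:(260+a[0]/3-.33,150+a[1]/3-.33)
P={k:atz(W,*f(a),.045) for k,a in dict(nr=(116,80),nl=(267,80),fr=(121,544),fl=(258,544)).items()}
u=f((190,400));print(atd(W,*u,d[int(u[1]),int(u[0])]))
n=(P['nr']+P['nl'])/2;fa=(P['fr']+P['fl'])/2;v=fa-n;L=np.linalg.norm(v);a=v/L
print(P,n,fa,L,np.linalg.norm(P['nr']-P['nl']),np.linalg.norm(P['fr']-P['fl']),np.degrees(np.arctan2(v[1],v[0])))
g=n+.03*a;print('grasp',g,delta(st,(g[0],g[1],.024)))
E
```

```text
[0.53658349 0.36251051 0.04553402]
{'nr': array([0.4352593 , 0.37339905, 0.045     ]), 'nl': array([0.44896686, 0.41479058, 0.045     ]), 'fr': array([0.57772896, 0.32541204, 0.045     ]), 'fl': array([0.5916704 , 0.36756883, 0.045     ])} [0.44211308 0.39409482 0.045     ] [0.58469968 0.34649043 0.045     ] 0.15032336975402769 0.04360224112525837 0.044402242038779974 -18.46225491771293
grasp [0.47056906 0.38459442 0.045     ] [ 0.26874447  0.1465782  19.60452902]
```

{"name": "play_rows", "arguments": {"increments": [[[0.2,0.1,4.5,0.003],[0.3,0.15,9,0.003],[0.3,0.15,13.5,0.003],[0.3,0.15,17,0.003],[0.3,0.15,18.5,0.003]]]}}

```text
t: 2.95
tool_pos: [0.4693, 0.3815, 0.0317]
orientation: [-2.552, -1.833, 0.011]
force: [-0.6, 0.5, -0.7]
opening: 0.0933
```

{"name": "play_rows", "arguments": {"increments": [[[0,0,1,0],[0,0,1.8,0],[0,0,1.8,0]]]}}

```text
t: 3.25
tool_pos: [0.4696, 0.3814, 0.0141]
orientation: [-2.552, -1.832, 0.01]
force: [0.1, -0.2, 0.3]
opening: 0.093
```

```bash
python3 - <<'E'
from plant import *
from h import *
st=read_state();print(st['t'],st['tool_pos'],st['force'],delta(st,(.4706,.3846,.024)),toolyaw(st))
E
```

```text
3.25 [0.46956142 0.38135121 0.01411072] [ 0.1415231  -0.1732531   0.34290654] [ 0.33584135 -0.00920737 -0.99067484] -18.640930270762773
```

{"name": "play_rows", "arguments": {"increments": [[[0.33,0,-1,0],[0.33,0,-1,0],[0.33,0,-1,0]]]}}

```text
t: 3.55
tool_pos: [0.472, 0.3857, 0.0263]
orientation: [2.552, 1.833, -0.004]
force: [-0.1, 1.1, 0.3]
opening: 0.0931
```

{"name": "play_rows", "arguments": {"increments": [[[0,0,0,0],[0,0,0,0],[0,0,0,0],[0,0,0,0],[0,0,0,0]]], "jaw": 4.8, "squeeze": 40}}

```text
t: 4.05
tool_pos: [0.4719, 0.3855, 0.0261]
orientation: [2.552, 1.833, -0.005]
force: [-0.7, -0.8, -0.2]
opening: 0.0573
```

```bash
python3 - <<'E'
from plant import *
from h import *
st=read_state();print(st['t'],st['tool_pos'],st['force'],delta(st,(.4706,.3846,.024)),toolyaw(st),R.from_rotvec(st['orientation']).as_matrix().round(4))
E
```

```text
4.05 [0.47191223 0.38554537 0.02607143] [-0.68335491 -0.7635647  -0.20379592] [-0.13094413 -0.09377939  0.20766262] -18.623901829334176 [[ 0.3193  0.9476 -0.0026]
 [ 0.9476 -0.3194 -0.0019]
 [-0.0026 -0.0018 -1.    ]]
```

{"name": "play_rows", "arguments": {"increments": [[[-0.1,-0.1,0.1,0],[-0.1,-0.1,0.1,0],[-0.1,-0.1,0.1,0],[-0.1,-0.1,0.1,0],[-0.1,-0.1,0.1,0]]], "jaw": 4.0, "squeeze": 50}}

```text
t: 4.55
tool_pos: [0.4705, 0.3848, 0.0249]
orientation: [2.552, 1.833, -0.006]
force: [-0.7, 0.1, -0.3]
opening: 0.042
```

{"name": "play_rows", "arguments": {"increments": [[[0,0,0,0],[0,0,0,0],[0,0,0,0]]]}}

```text
t: 4.85
tool_pos: [0.4704, 0.3848, 0.0249]
orientation: [2.552, 1.833, -0.006]
force: [-0.3, 0.3, -1.4]
opening: 0.0424
```

{"name": "play_rows", "arguments": {"increments": [[[0,0,0,0],[0,0,0,0],[0,0,0,0]]], "jaw": 2, "squeeze": 60}}

```text
t: 5.15
tool_pos: [0.4729, 0.388, 0.0285]
orientation: [-2.55, -1.832, -0.007]
force: [-1.9, 7.2, 12.4]
opening: 0.0227
```

```bash
python3 - <<'E'
from plant import *
from h import *
import pickle
st=read_state();W=camera_params('wrist');im,d=read_camera('wrist')
cv2.imwrite('pics/w3.png',im);print(st['t'],st['tool_pos'],st['opening'],toolyaw(st))
E
```

```text
5.15 [0.47285244 0.38804169 0.02852406] 0.022710144328811896 -18.617410408920612
```

View pics/w3.png

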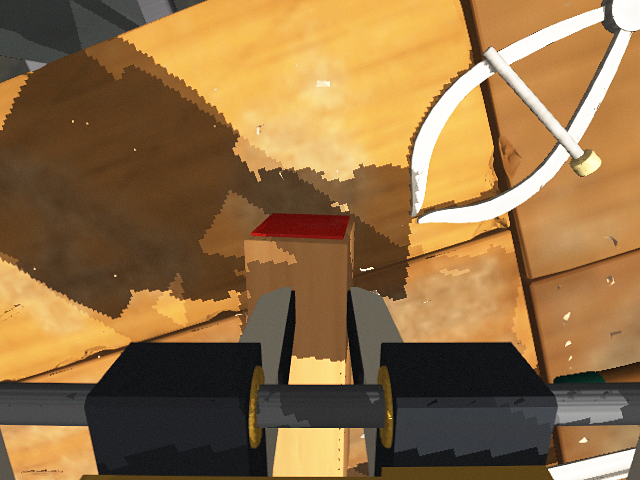

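```bash
python3 - <<'E'
from plant import *
from h import *
im,d=read_camera('scene');cv2.imwrite('pics/s4.png',im)
cv2.imwrite('pics/cs4.png',cv2.resize(im[130:310,80:320],(800,600),interpolation=2))
print(read_state()['opening'],read_state()['force'],read_state()['wrist_torque'])
im,d=read_camera('wrist');W=camera_params('wrist')
for u in ((300,250),(260,260),(340,260),(320,320),(270,320),(370,320),(320,370),(300,225),(320,450),(290,300)):print(u,atd(W,*u,d[u[1],u[0]]).round(4))
E
```

```text
0.021003553676725104 [-1.99454521  6.69150444 13.26786491] [ 1.21384781  0.37506033 -0.01888471]
(300, 250) [0.4446 0.3889 0.049 ]
(260, 260) [0.4443 0.3706 0.0459]
(340, 260) [0.4539 0.4035 0.05  ]
(320, 320) [0.4778 0.3865 0.0499]
(270, 320) [0.4576 0.374  0.0782]
(370, 320) [0.4691 0.4085 0.0786]
(320, 370) [0.5021 0.3783 0.0499]
(300, 225) [0.4392 0.3899 0.0293]
(320, 450) [0.5456 0.3636 0.0501]
(290, 300) [0.4598 0.3798 0.0608]
```

View pics/cs4.png

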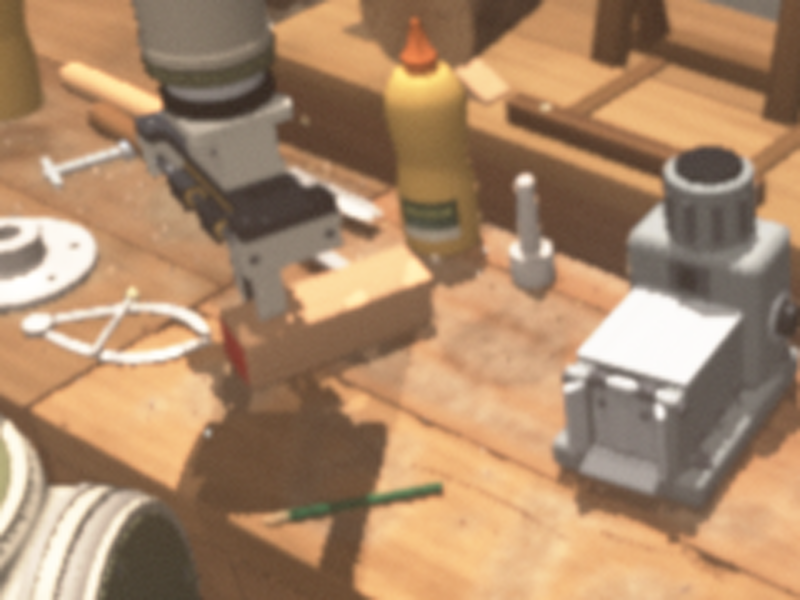

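```bash
python3 - <<'E'
from plant import *
from h import *
im=cv2.imread('pics/s4.png');cv2.imwrite('pics/cs4b.png',cv2.resize(im[190:260,120:220],(800,560),interpolation=2))
im=cv2.imread('pics/w3.png');cv2.imwrite('pics/cw3.png',cv2.resize(im[200:400,220:420],(600,600),interpolation=2))
E
```

```text
(no output)
```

View pics/cs4b.png

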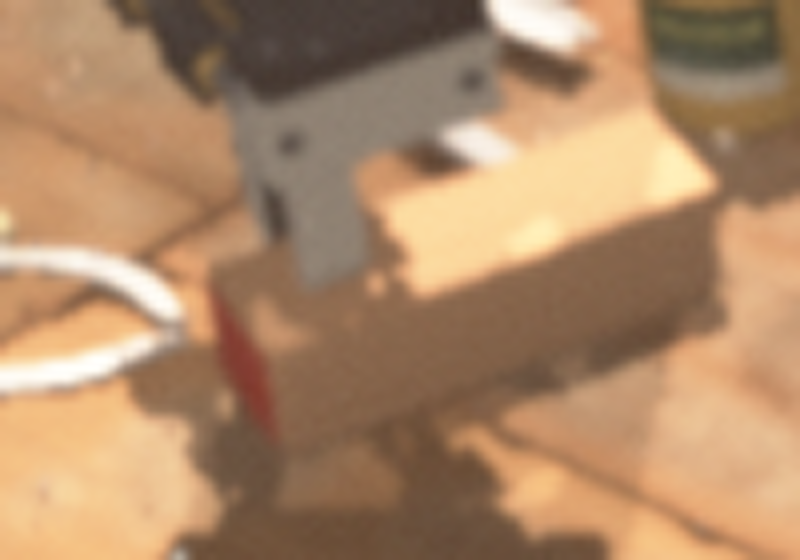

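View pics/cw3.png

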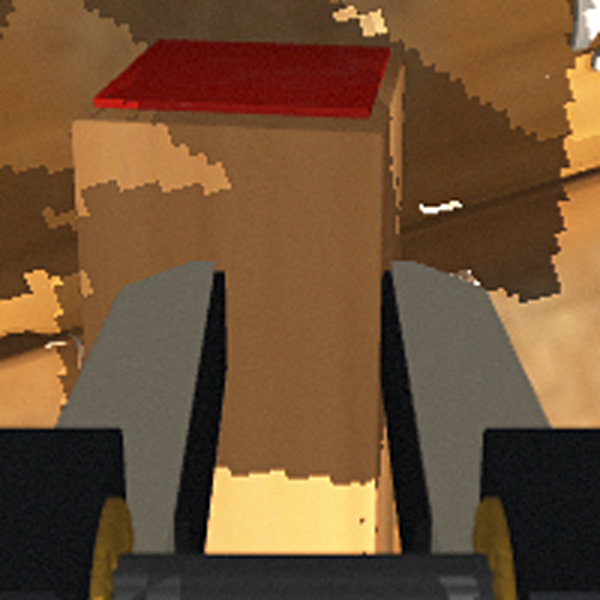

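```bash
python3 - <<'E'
from plant import *
from h import *
st=read_state()
im,d=read_camera('wrist');W=camera_params('wrist')
R0=R.from_rotvec(st['orientation'])
print('tcp',st['tool_pos'],st['t'])
for u in ((286,289),(286,292),(284,300),(270,300),(280,330),(292,292),(292,296),(353,289),(358,292),(356,300),(370,300),(349,295)):
  X=atd(W,*u,d[u[1],u[0]]);print(u,X.round(4),'tool',(R0.inv().apply(X-st['tool_pos'])*1000).round(1))
E
```

```text
tcp [0.47295928 0.38839218 0.02893518] 5.3
(286, 289) [0.459  0.3775 0.0501] tool [-14.7  -9.7 -21.2]
(286, 292) [0.459  0.3778 0.0535] tool [-14.4  -9.9 -24.6]
(284, 300) [0.4585 0.3778 0.0622] tool [-14.5 -10.3 -33.4]
(270, 300) [0.4569 0.3723 0.0616] tool [-20.2 -10.  -32.8]
(280, 330) [0.459  0.378  0.0853] tool [-14.   -9.9 -56.5]
(292, 292) [0.4594 0.3803 0.0544] tool [-11.8 -10.2 -25.5]
(292, 296) [0.4604 0.3801 0.056 ] tool [-11.7  -9.2 -27.2]
(353, 289) [0.468  0.4047 0.0507] tool [ 14.   -9.9 -21.7]
(358, 292) [0.4687 0.4065 0.0534] tool [ 15.9  -9.7 -24.4]
(356, 300) [0.4677 0.4051 0.0624] tool [ 14.3 -10.3 -33.4]
(370, 300) [0.4697 0.4104 0.062 ] tool [ 20.  -10.1 -33. ]
(349, 295) [0.4679 0.4026 0.0554] tool [ 12.   -9.3 -26.4]
```

```bash
python3 - <<'E'
from plant import *
from h import *
import pickle
print(tips_ahead)
for f in ('w1.pkl','w2.pkl'):
  st,W,d=pickle.load(open(f,'rb'));R0=R.from_rotvec(st['orientation'])
  for u in ((205,286),(205,289),(205,291),(208,294),(205,300),(212,310),(212,315),(433,288),(433,291)):
    X=atd(W,*u,d[u[1],u[0]]);print(u,(R0.inv().apply(X-st['tool_pos'])*1000).round(1))
E
```

```text
0.011
(205, 286) [-133.   110.4  257.5]
(205, 289) [-49.2  -9.5 -20.9]
(205, 291) [-48.8  -9.4 -22.8]
(208, 294) [-47.5  -8.2 -23.2]
(205, 300) [-47.   -8.4 -29.6]
(212, 310) [-46.1  -1.1 -24.1]
(212, 315) [-46.    0.8 -24.9]
(433, 288) [ 49.   -9.6 -20.3]
(433, 291) [ 48.3  -9.3 -22.8]
(205, 286) [-121.9   93.7  219.5]
(205, 289) [-49.2 -10.2 -22.2]
(205, 291) [-48.7 -10.1 -24.1]
(208, 294) [-48.   -8.1 -22.8]
(205, 300) [-47.1  -9.  -30.6]
(212, 310) [-46.8  -0.7 -23.1]
(212, 315) [-46.6   1.1 -24.1]
(433, 288) [ 48.5  -9.9 -20.8]
(433, 291) [ 48.2  -9.1 -22.2]
```

{"name": "play_rows", "arguments": {"increments": [[[0,0,-0.5,0],[0,0,-2,0],[0,0,-5,0],[-1,-1,-9,0],[-1,-1,-13,0]]], "jaw": 9.3}}

```text
t: 5.85
tool_pos: [0.4585, 0.3805, 0.1602]
orientation: [-2.55, -1.832, -0.004]
force: [0.9, -0.8, 0.2]
opening: 0.0563
```

{"name": "play_rows", "arguments": {"increments": [[[0,0,-3,0],[0,0,-5,0],[0,0,-5,0],[0,0,-5,0]]]}}

```text
t: 6.25
tool_pos: [0.4586, 0.3802, 0.2104]
orientation: [-2.55, -1.832, -0.005]
force: [0.6, -0.5, -0.7]
opening: 0.0883
```

```bash
python3 - <<'E'
from plant import *
from h import *
import pickle
st=read_state();W=camera_params('wrist');im,d=read_camera('wrist')
pickle.dump((st,W,d),open('w4.pkl','wb'));cv2.imwrite('pics/w4.png',im);print(st['t'],st['tool_pos'],toolyaw(st),st['dq'].round(3),st['opening'],st['force'])
im,d=read_camera('top');cv2.imwrite('pics/t4.png',im);im,d=read_camera('scene');cv2.imwrite('pics/s5.png',im)
E
```

```text
6.25 [0.45859072 0.38019994 0.21041991] -18.617597671985852 [-0.     0.026  0.033  0.001 -0.006 -0.001] 0.08827547523609959 [ 0.59253686 -0.53562234 -0.65922054]
```

View pics/w4.png

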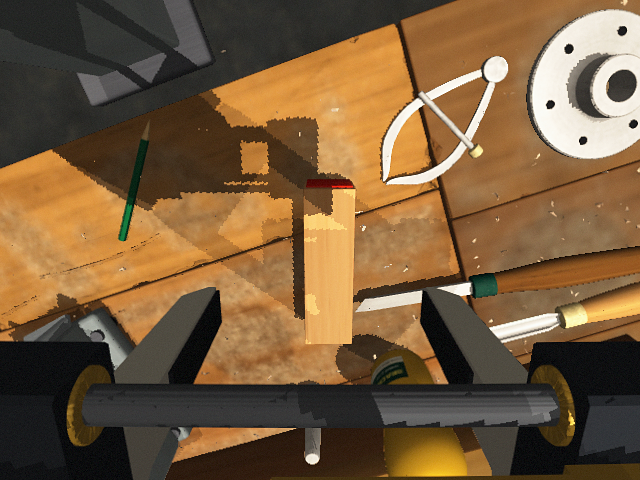

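```bash
python3 - <<'E'
from h import *
im=cv2.imread('pics/w4.png');cv2.imwrite('pics/cw4.png',cv2.resize(im[165:365,270:390],(360,600),interpolation=2))
E
```

```text
(no output)
```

View pics/cw4.png

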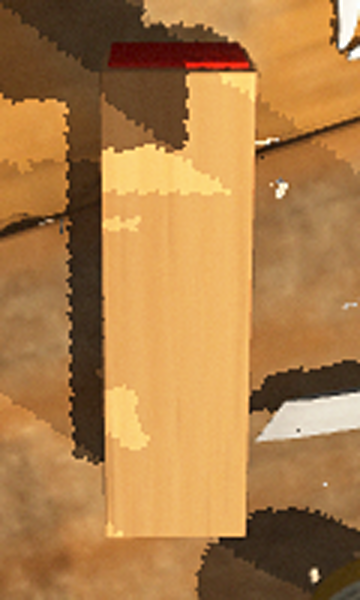

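```bash
python3 - <<'E'
from h import *
import pickle
st,W,d=pickle.load(open('w4.pkl','rb'))
f=lambda a:(270+a[0]/3-.33,165+a[1]/3-.33)
P={k:atz(W,*f(a),.045) for k,a in dict(nr=(101,70),nl=(257,70),fr=(106,537),fl=(246,537)).items()}
for q in ((180,400),(120,250),(230,250)):
  u=f(q);print(atd(W,*u,d[int(u[1]),int(u[0])]))
n=(P['nr']+P['nl'])/2;fa=(P['fr']+P['fl'])/2;v=fa-n;L=np.linalg.norm(v);a=v/L
print(n,fa,L,np.linalg.norm(P['nr']-P['nl']),np.linalg.norm(P['fr']-P['fl']),np.degrees(np.arctan2(v[1],v[0])))
g=n+.03*a;print('grasp',g,delta(st,(g[0],g[1],-.008)))
E
```

```text
[0.53962131 0.36253203 0.04475303]
[0.48785051 0.36092755 0.04447257]
[0.49850682 0.3917683  0.04390887]
[0.4422968 0.3943995 0.045    ] [0.58458029 0.3463412  0.045     ] 0.15018053266248033 0.044200632963718775 0.04466771115000518 -18.663137806774444
grasp [0.47071929 0.38479939 0.045     ] [ 0.74567325  0.990055   21.84534017]
```

{"name": "play_rows", "arguments": {"increments": [[[0.4,0.5,4,0],[0.7,1,8,0],[0.7,1,12,0],[0.7,1,14,0],[0.7,1,14,0]]]}}

```text
t: 6.9
tool_pos: [0.4653, 0.3805, 0.0619]
orientation: [-2.55, -1.832, 0.018]
force: [-0.5, 0.2, -0.3]
opening: 0.0931
```

```bash
python3 - <<'E'
from plant import *
from h import *
st=read_state();print(st['t'],st['tool_pos'],st['force'],delta(st,(.4707,.3848,-.009)),toolyaw(st))
E
```

```text
6.9 [0.46526947 0.38051057 0.06190416] [-0.50733565  0.18101909 -0.2784504 ] [0.63621227 0.43510091 7.08228938] -18.61576930564394
```

{"name": "play_rows", "arguments": {"increments": [[[0.6,0.4,1,0],[0.6,0.4,3,0],[0.6,0.4,4.5,0],[0.6,0.4,4.5,0],[0.6,0.4,4.5,0]]]}}

```text
t: 7.4
tool_pos: [0.4705, 0.3847, 0.0173]
orientation: [-2.55, -1.832, 0.018]
force: [-0.1, 0.6, 0.8]
opening: 0.0931
```

```bash
python3 - <<'E'
from plant import *
from h import *
st=read_state();print(st['t'],st['tool_pos'],st['force'],delta(st,(.4707,.3848,-.009)),toolyaw(st))
E
```

```text
7.4 [0.47052857 0.3847135  0.01727466] [-0.14071608  0.57404079  0.8306028 ] [0.03493459 0.03504183 2.62707069] -18.61724636900205
```

{"name": "play_rows", "arguments": {"increments": [[[0,0,1.2,0],[0,0,2.4,0],[0,0,2.6,0],[0,0,2.6,0]]]}}

```text
t: 7.8
tool_pos: [0.4695, 0.384, -0.0098]
orientation: [-2.55, -1.832, 0.021]
force: [0.3, 0.2, 1.2]
opening: 0.0931
```

```bash
python3 - <<'E'
from plant import *
from h import *
st=read_state();print(st['t'],st['tool_pos'],st['force'],delta(st,(.4707,.3848,-.009)),toolyaw(st),R.from_rotvec(st['orientation']).as_matrix().round(4))
im,d=read_camera('scene')
cv2.imwrite('pics/cs6.png',cv2.resize(im[170:280,100:240],(700,550),interpolation=2))
E
```

```text
7.8 [ 0.46948324  0.38403345 -0.00981784] [0.25154526 0.22136792 1.24759496] [ 0.11068609  0.09006709 -0.08370292] -18.618448729594324 [[ 0.3192  0.9476 -0.0119]
 [ 0.9477 -0.3193 -0.0062]
 [-0.0097 -0.0093 -0.9999]]
```

View pics/cs6.png

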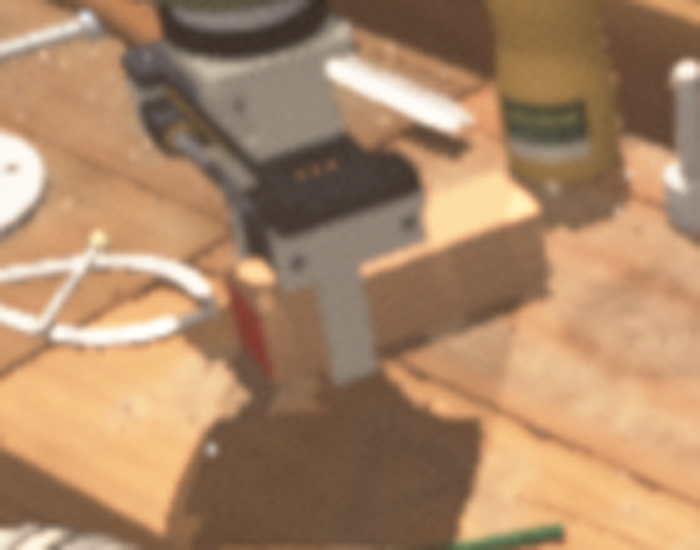

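```bash
python3 - <<'E'
from plant import *
from h import *
st=read_state();R0=R.from_rotvec(st['orientation'])
S=camera_params('scene');im,d=read_camera('scene')
f=lambda a:(100+a[0]/5-.4,170+a[1]/5-.4)
for n,a in dict(tipL=(338,380),tipR=(372,370),elbow=(362,282),brBotR=(415,238),brTopR=(418,222),brBotR2=(400,246),brBotL=(285,283),brTopL=(275,245),blackR=(410,165),bodyR=(350,60),blackTopBack=(375,148)).items():
  u=f(a);i,j=int(round(u[1])),int(round(u[0]));dd=d[i,j]
  print(n,(R0.inv().apply(atd(S,*u,dd)-st['tool_pos'])*1000).round(0))
# all depth pts near tool
X=np.array([R0.inv().apply(atd(S,c,r,d[r,c])-st['tool_pos'])*1000 for r in range(150,260) for c in range(100,240) if d[r,c]>0])
m=(abs(X[:,0])<110)
for lo in range(-170,-15,10):
  q=X[m&(X[:,2]>lo)&(X[:,2]<=lo+10)&(abs(X[:,1])<70)]
  if len(q):print(lo,len(q),'y',np.percentile(q[:,1],[1,99]).round(0),'x',np.percentile(q[:,0],[1,99]).round(0))
E
```

```text
tipL [-35.  -5. -10.]
tipR [-42.  11. -13.]
elbow [-65.   6. -81.]
brBotR [ -83.   28. -106.]
brTopR [ -88.   29. -117.]
brBotR2 [-13.  47. -56.]
brBotL [ -85.  -36. -108.]
brTopL [ -90.  -39. -133.]
blackR [ -84.   31. -145.]
bodyR [218. 123. -30.]
blackTopBack [154. 104.  -9.]
-170 93 y [-26.  16.] x [-45.  -9.]
-160 109 y [-26.  19.] x [-45.  13.]
-150 543 y [-38.  30.] x [-99.  88.]
-140 187 y [-38.  30.] x [-98.  87.]
-130 199 y [-39.  29.] x [-91.  80.]
-120 199 y [-39.  31.] x [-90.  78.]
-110 65 y [-38.  32.] x [-88.  77.]
-100 17 y [-14.   4.] x [-69.  58.]
-90 43 y [-10.   7.] x [-67.  49.]
-80 44 y [-11.   8.] x [-68.  49.]
-70 38 y [-12.   8.] x [-66.  57.]
-60 243 y [-32.  69.] x [-64.  53.]
-50 173 y [-33.  69.] x [-65.  54.]
-40 156 y [-32.  68.] x [-64.  53.]
-30 143 y [-39.  69.] x [-58.  92.]
-20 870 y [-68.  69.] x [-107.  105.]
```

{"name": "play_rows", "arguments": {"increments": [[[0.1,0.1,-0.1,0],[0.1,0.1,-0.1,0],[0.1,0.1,-0.1,0],[0.1,0.1,-0.1,0],[0.1,0.1,-0.1,0]]], "jaw": 4, "squeeze": 40}}

```text
t: 8.4
tool_pos: [0.4716, 0.3852, -0.0076]
orientation: [-2.55, -1.832, 0.018]
force: [-0.4, -0.0, -0.5]
opening: 0.0574
```

{"name": "play_rows", "arguments": {"increments": [[[0,0,0,0],[0,0,0,0],[0,0,0,0],[0,0,0,0],[0,0,0,0]]]}}

```text
t: 8.9
tool_pos: [0.4715, 0.3852, -0.0076]
orientation: [-2.55, -1.832, 0.018]
force: [-0.7, -0.0, 1.1]
opening: 0.0447
```

Opening is 44.7 mm, so the jaws are gripping the blank. I'll raise the squeeze and lift a little.

{"name": "play_rows", "arguments": {"increments": [[[0,0,0,0],[0,0,0,0],[0,0,-0.7,0],[0,0,-1.5,0],[0,0,-2,0]]], "jaw": 3, "squeeze": 60}}

```text
t: 9.4
tool_pos: [0.4722, 0.3856, 0.0135]
orientation: [-2.55, -1.832, 0.016]
force: [-0.1, 0.7, -2.0]
opening: 0.0447
```

{"name": "play_rows", "arguments": {"increments": [[[0,0,-1,0],[0,0,-3,0],[0,0,-5,0],[0,0,-5,0],[0,0,-5,0]]]}}

```text
t: 9.9
tool_pos: [0.4731, 0.3862, 0.0642]
orientation: [-2.55, -1.832, 0.014]
force: [-0.2, 0.0, -1.4]
opening: 0.0444
```

```bash
python3 - <<'E'
from plant import *
from h import *
import pickle
st=read_state();W=camera_params('wrist');im,d=read_camera('wrist')
cv2.imwrite('pics/w7.png',im);print(st['t'],st['tool_pos'],toolyaw(st),st['opening'],st['force'],st['wrist_torque'])
pickle.dump((st,W,d),open('w7.pkl','wb'))
im,ds=read_camera('scene')
cv2.imwrite('pics/cs7.png',cv2.resize(im[150:270,90:250],(800,600),interpolation=2));np.save('s7.npy',ds)
it,dt=read_camera('top');cv2.imwrite('pics/t7.png',it);np.save('t7.npy',dt)
E
```

```text
9.9 [0.47311988 0.38620768 0.06420766] -18.613134016297415 0.04444249441811653 [-0.23897544  0.03011195 -1.3748022 ] [0.05821276 0.05210242 0.00020054]
```

View pics/w7.png

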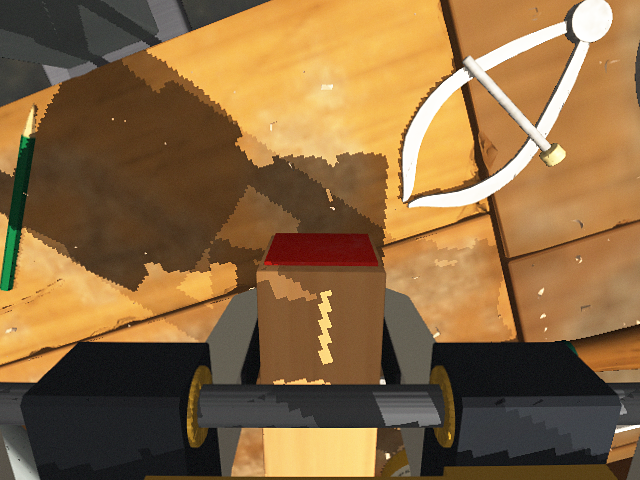

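View pics/cs7.png

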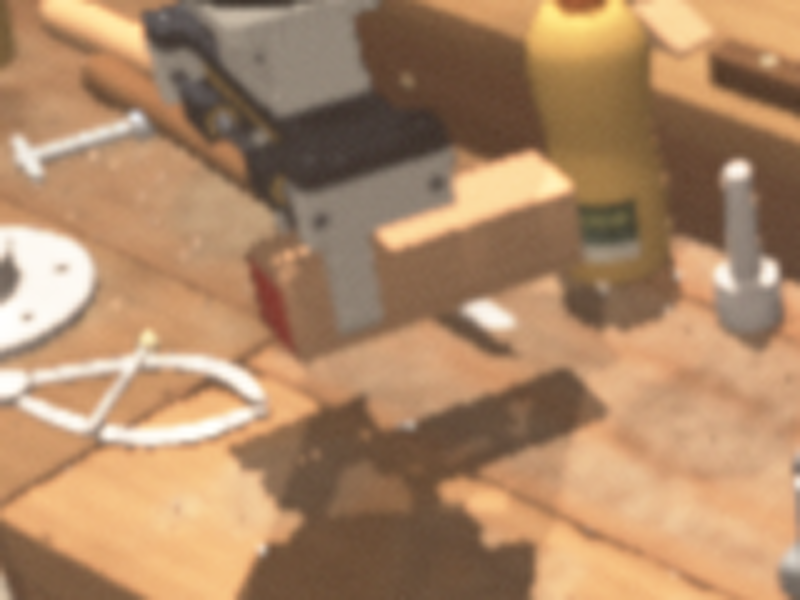

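```bash
python3 - <<'E'
from h import *
from plant import camera_params
import pickle
st,W,d=pickle.load(open('w7.pkl','rb'));R0=R.from_rotvec(st['orientation'])
S=camera_params('scene');ds=np.load('s7.npy');T=camera_params('top');dt=np.load('t7.npy')
def show(n,P,dd,u):
  X=atd(P,*u,dd[int(round(u[1])),int(round(u[0]))]);print(n,X.round(4),(R0.inv().apply(X-st['tool_pos'])*1000).round(1))
for u in ((300,280),(350,280),(320,310),(320,340),(310,460),(350,460),(280,450),(320,475)):show('w',W,d,u)
f=lambda a:(90+a[0]/5-.4,150+a[1]/5-.4)
for a in ((540,180),(500,190),(470,210),(430,225),(290,270)):show('s',S,ds,f(a))
a,b=[atz(W,*u,.045+.0718) for u in ((258,272),(382,272))];print('near mid tool',(R0.inv().apply((a+b)/2-st['tool_pos'])*1000).round(1),np.linalg.norm(a-b))
E
```

```text
w [0.4458 0.3884 0.1167] [ -7.  -26.9 -52.3]
w [0.4512 0.4047 0.1169] [ 10.2 -27.  -52.6]
w [0.459  0.3912 0.1162] [ -0.1 -15.3 -51.9]
w [0.4699 0.3875 0.1171] [ -0.1  -3.8 -52.9]
w [0.5206 0.3661 0.1165] [ -4.2  51.1 -52.6]
w [0.5244 0.3817 0.1179] [ 11.8  49.7 -54.1]
w [0.5117 0.3566 0.117 ] [-16.1  45.7 -53. ]
w [0.5288 0.3676 0.117 ] [ -0.2  58.4 -53.1]
s [0.5726 0.3445 0.1161] [ -8.1 107.2 -52.6]
s [0.5549 0.3542 0.1158] [ -4.5  87.3 -52.2]
s [0.5338 0.3536 0.1152] [-11.8  67.6 -51.4]
s [0.5122 0.3583 0.116 ] [-14.2  45.6 -52. ]
s [0.4457 0.3809 0.1175] [-14.1 -24.6 -53. ]
near mid tool [ -0.1 -29.9 -52.4] 0.04249575423382444
```

```bash
python3 - <<'E'
from plant import *
from h import *
st=read_state();print(delta(st,(.357,.053,.13)),np.radians(toolyaw(st)-9.5))
E
```

```text
[-35.20844212  -0.32735076  -6.46924463] -0.49073480755774923
```

{"name": "play_rows", "arguments": {"increments": [[[0,-0.5,-3,0],[-1.5,-1.5,-6,-0.05],[-5,-2,-7,-0.12],[-9,-2,-7,-0.2],[-13,-2,-7,-0.28]]]}}

```text
t: 10.55
tool_pos: [0.4111, 0.2677, 0.1328]
orientation: [-2.263, -2.173, 0.02]
force: [-0.1, -0.6, -0.6]
opening: 0.0448
```

```bash
python3 - <<'E'
from plant import *
from h import *
st=read_state();print(st['t'],st['tool_pos'],st['opening'],delta(st,(.357,.053,.13)),np.radians(toolyaw(st)-9.5))
E
```

```text
10.55 [0.41110663 0.26773345 0.13276474] 0.044791094872237244 [-21.67235629  -4.53187119   0.47683085] -0.20636855639471305
```

{"name": "play_rows", "arguments": {"increments": [[[-4,-1,0,-0.06],[-8,-2,0,-0.12],[-12,-3,0,-0.18],[-16,-4,0,-0.2],[-19.5,-4.3,0,-0.2]]]}}

```text
t: 11.05
tool_pos: [0.3586, 0.0731, 0.1335]
orientation: [-2.032, -2.388, 0.022]
force: [0.6, -1.0, -1.1]
opening: 0.0447
```

{"name": "play_rows", "arguments": {"increments": [[[0,0,0,0],[0,0,0,0]]]}}

```text
t: 11.25
tool_pos: [0.358, 0.0726, 0.1327]
orientation: [-2.034, -2.384, 0.023]
force: [0.8, -0.4, -2.6]
opening: 0.0446
```

```bash
python3 - <<'E'
from plant import *
from h import *
st=read_state();print(st['t'],st['tool_pos'],st['opening'],delta(st,(.357,.053,.13)),np.radians(toolyaw(st)-9.5),R.from_rotvec(st['orientation']).as_matrix().round(4))
E
```

```text
11.25 [0.35802742 0.07256078 0.13271065] 0.04459684496706056 [-1.91439097 -0.40505521  0.28515309] -0.007761582095756044 [[-0.1574  0.9874 -0.0147]
 [ 0.9875  0.1574 -0.0064]
 [-0.004  -0.0156 -0.9999]]
```

{"name": "play_rows", "arguments": {"increments": [[[-1,-0.2,2,-0.008],[-1.9,-0.4,5,-0.008],[-1.9,-0.4,8,-0.008],[-1.9,-0.4,8.5,-0.008],[-1.9,-0.4,8.5,-0.008]]]}}

```text
t: 11.75
tool_pos: [0.3546, 0.0534, 0.047]
orientation: [-2.022, -2.392, 0.026]
force: [-0.2, -0.3, -0.8]
opening: 0.0444
```

```bash
python3 - <<'E'
from plant import *
from h import *
st=read_state();print(st['t'],st['tool_pos'],st['opening'],delta(st,(.357,.053,.0255)),np.radians(toolyaw(st)-9.5),R.from_rotvec(st['orientation']).as_matrix().round(4)[2])
im,d=read_camera('scene');cv2.imwrite('pics/cs8.png',cv2.resize(im[190:310,180:340],(800,600),interpolation=2))
im,d=read_camera('wrist');cv2.imwrite('pics/w8.png',im)
im,d=read_camera('top');cv2.imwrite('pics/ct8.png',cv2.resize(im[210:330,220:380],(800,600),interpolation=2))
E
```

```text
11.75 [0.3546312  0.05339871 0.04697593] 0.04442184721363012 [-0.07192923  0.26733356  2.14317899] 0.001422871929919758 [-0.0032 -0.0188 -0.9998]
```

View pics/cs8.png

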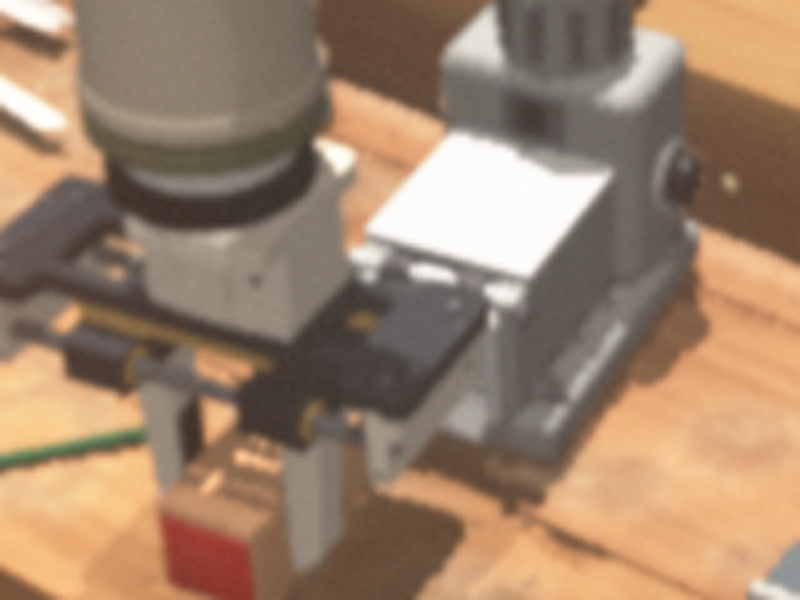

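View pics/ct8.png

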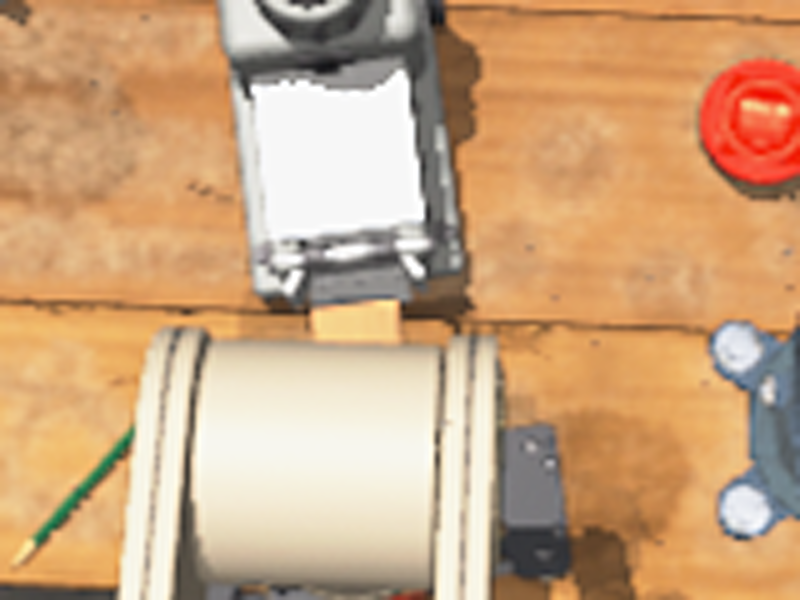

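View pics/w8.png

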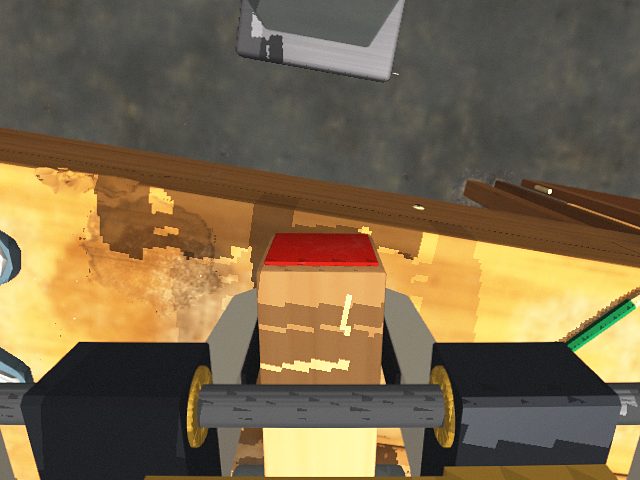

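{"name": "play_rows", "arguments": {"increments": [[[0,0.2,0.8,0],[0,0.2,1.6,0],[0,0.2,2.1,0],[0,0.2,2.1,0],[0,0.2,2.1,0]]]}}

```text
t: 12.4
tool_pos: [0.3585, 0.0533, 0.0282]
orientation: [-2.025, -2.394, 0.021]
force: [0.9, -0.1, -1.2]
opening: 0.0449
```

```bash
cat > r.py <<'E'
from plant import *
from h import *
st=read_state();a=np.array([np.cos(np.radians(9.5)),np.sin(np.radians(9.5)),0]);l=np.array([-a[1],a[0],0]);m=np.array([.4977,.0766,.03])
def show():
    st=read_state();r=st['tool_pos']-m;Rm=R.from_rotvec(st['orientation']).as_matrix();F=st['force']
    print('t',round(st['t'],2),'noseDepth mm',round((r@a+.12)*1000,2),'lat',round(r@l*1000,2),'botz',round((st['tool_pos'][2]+.0075)*1000,2),'yaw',round(toolyaw(st),2),'ypitch',Rm[2,1].round(4),'F along',round(F@a,2),'lat',round(F@l,2),'z',round(F[2],2),'M',st['wrist_torque'].round(2),'op',round(st['opening']*1000,1))
    return st
if __name__=='__main__': show()
E
python3 r.py; python3 r.py
```

```text
t 12.4 noseDepth mm -21.13 lat -0.02 botz 35.67 yaw 9.56 ypitch -0.0142 F along 0.88 lat -0.3 z -1.25 M [ 0.05  0.1  -0.01] op 44.9
t 12.4 noseDepth mm -21.13 lat -0.02 botz 35.67 yaw 9.56 ypitch -0.0142 F along 0.88 lat -0.3 z -1.25 M [ 0.05  0.1  -0.01] op 44.9
```

{"name": "play_rows", "arguments": {"increments": [[[0,0.3,0.3,0],[0,0.6,0.3,0],[0,0.9,0.3,0],[0,1.2,0.3,0],[0,1.5,0.3,0]]]}}

```text
t: 12.9
tool_pos: [0.3737, 0.0558, 0.0251]
orientation: [-2.025, -2.394, 0.021]
force: [-0.4, 0.1, -2.1]
opening: 0.0444
```

```bash
python3 r.py
```

```text
t 12.9 noseDepth mm -5.76 lat -0.01 botz 32.56 yaw 9.56 ypitch -0.014 F along -0.42 lat 0.17 z -2.12 M [0.03 0.07 0.01] op 44.4
```

{"name": "play_rows", "arguments": {"increments": [[[0,0.3,0,0],[0,0.6,0,0],[0,0.9,0,0],[0,1.2,0,0],[0,1.5,0,0]]]}}

```text
t: 13.4
tool_pos: [0.3877, 0.0582, 0.0245]
orientation: [-2.024, -2.393, 0.023]
force: [-6.9, -1.3, -0.3]
opening: 0.0443
```

```bash
python3 r.py
```

```text
t 13.4 noseDepth mm 8.52 lat 0.02 botz 31.97 yaw 9.56 ypitch -0.016 F along -6.99 lat -0.15 z -0.3 M [-0.04  0.8   0.07] op 44.3
```

{"name": "play_rows", "arguments": {"increments": [[[0,0.3,0,0],[0,0.6,0,0],[0,0.9,0,0],[0,1.2,0,0],[0,1.5,0,0]]]}}

```text
t: 13.9
tool_pos: [0.4007, 0.0606, 0.0233]
orientation: [-2.022, -2.391, 0.028]
force: [-9.2, -2.0, 2.3]
opening: 0.0446
```

```bash
python3 r.py
```

```text
t 13.9 noseDepth mm 21.67 lat 0.24 botz 30.85 yaw 9.57 ypitch -0.0203 F along -9.45 lat -0.49 z 2.3 M [-0.26  1.14  0.06] op 44.6
```

{"name": "play_rows", "arguments": {"increments": [[[0,0.3,-0.02,0],[0,0.6,-0.03,0],[0,0.9,-0.05,0],[0,1.2,-0.06,0],[0,1.5,-0.08,0]]]}}

```text
t: 14.4
tool_pos: [0.4142, 0.063, 0.0233]
orientation: [-2.02, -2.389, 0.032]
force: [-7.8, -0.9, 1.2]
opening: 0.0446
```

```bash
python3 r.py
```

```text
t 14.4 noseDepth mm 35.36 lat 0.37 botz 30.8 yaw 9.58 ypitch -0.0236 F along -7.85 lat 0.4 z 1.16 M [-0.09  0.97  0.01] op 44.6
```

{"name": "play_rows", "arguments": {"increments": [[[0,0.25,-0.02,0],[0,0.5,-0.03,0],[0,0.75,-0.05,0],[0,1.0,-0.06,0],[0,1.3,-0.08,0]]]}}

```text
t: 14.9
tool_pos: [0.426, 0.0651, 0.0235]
orientation: [-2.019, -2.388, 0.034]
force: [-6.3, -1.1, 1.6]
opening: 0.0448
```

```bash
cat > w.py <<'E'
import sys;from r import *
im,d=read_camera('wrist');cv2.imwrite(f'pics/{sys.argv[1]}.png',im)
E
python3 r.py;python3 w.py w9
```

```text
t 14.9 noseDepth mm 47.43 lat 0.48 botz 31.01 yaw 9.58 ypitch -0.026 F along -6.38 lat -0.06 z 1.57 M [-0.06  0.85  0.02] op 44.8
```

View pics/w9.png

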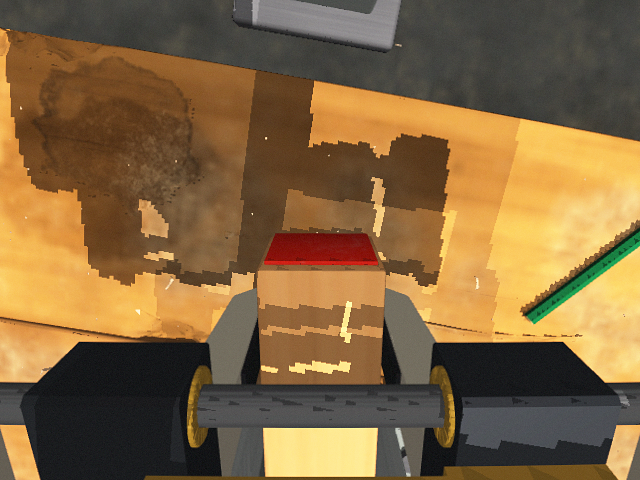

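{"name": "play_rows", "arguments": {"increments": [[[0,0.2,-0.01,0],[0,0.4,-0.02,0],[0,0.6,-0.03,0],[0,0.8,-0.04,0],[0,0.8,-0.04,0]]]}}

```text
t: 15.45
tool_pos: [0.4342, 0.0665, 0.0237]
orientation: [-2.019, -2.388, 0.035]
force: [-4.0, -0.5, 1.3]
opening: 0.0449
```

```bash
python3 r.py
```

```text
t 15.45 noseDepth mm 55.67 lat 0.52 botz 31.19 yaw 9.58 ypitch -0.0265 F along -4.06 lat 0.12 z 1.31 M [ 0.01  0.51 -0.02] op 44.9
```

{"name": "play_rows", "arguments": {"increments": [[[0,0.15,-0.01,0],[0,0.3,-0.01,0],[0,0.3,-0.01,0]]]}}

```text
t: 15.75
tool_pos: [0.4369, 0.067, 0.0237]
orientation: [-2.018, -2.387, 0.036]
force: [-5.0, -0.8, 2.0]
opening: 0.045
```

{"name": "play_rows", "arguments": {"increments": [[[0,0.07,0,0],[0,0.15,0,0],[0,0.15,0,0]]]}}

```text
t: 16.05
tool_pos: [0.4382, 0.0673, 0.0237]
orientation: [-2.018, -2.387, 0.037]
force: [-6.3, -1.0, 2.1]
opening: 0.0447
```

```bash
python3 r.py
```

```text
t 16.05 noseDepth mm 59.77 lat 0.62 botz 31.22 yaw 9.58 ypitch -0.0281 F along -6.34 lat 0.03 z 2.11 M [-0.    0.63 -0.03] op 44.7
```

{"name": "play_rows", "arguments": {"increments": [[[0,0.05,0,0],[0,0.1,-0.01,0],[0,0.1,-0.01,0]]]}}

```text
t: 16.35
tool_pos: [0.4389, 0.0674, 0.0238]
orientation: [-2.017, -2.387, 0.038]
force: [-5.6, -1.2, 3.1]
opening: 0.0447
```

```bash
python3 r.py
```

```text
t 16.35 noseDepth mm 60.46 lat 0.63 botz 31.3 yaw 9.58 ypitch -0.029 F along -5.68 lat -0.31 z 3.12 M [-0.07  0.6   0.02] op 44.7
```

{"name": "play_rows", "arguments": {"increments": [[[0,0.1,-0.04,0],[0,0.2,-0.05,0],[0,0.2,-0.05,0]]]}}

```text
t: 16.65
tool_pos: [0.4405, 0.0677, 0.0241]
orientation: [-2.017, -2.386, 0.039]
force: [-4.7, -1.8, 1.8]
opening: 0.0445
```

```bash
python3 r.py
```

```text
t 16.65 noseDepth mm 62.14 lat 0.66 botz 31.6 yaw 9.58 ypitch -0.03 F along -4.92 lat -0.96 z 1.85 M [-0.06  0.59  0.02] op 44.5
```

{"name": "play_rows", "arguments": {"increments": [[[0,0.1,-0.02,0],[0,0.2,-0.03,0],[0,0.2,-0.03,0]]]}}

```text
t: 16.95
tool_pos: [0.441, 0.0678, 0.024]
orientation: [-2.015, -2.384, 0.043]
force: [-10.7, -3.3, 5.4]
opening: 0.0446
```

```bash
python3 r.py
```

```text
t 16.95 noseDepth mm 62.68 lat 0.7 botz 31.53 yaw 9.58 ypitch -0.0333 F along -11.12 lat -1.48 z 5.37 M [-0.2   1.21 -0.01] op 44.6
```

{"name": "play_rows", "arguments": {"increments": [[[0,0.1,-0.02,0],[0,0.2,-0.03,0],[0,0.2,-0.03,0]]]}}

```text
t: 17.25
tool_pos: [0.4412, 0.0677, 0.0239]
orientation: [-2.014, -2.382, 0.048]
force: [-13.4, -3.7, 8.2]
opening: 0.0446
```

```bash
python3 r.py
```

```text
t 17.25 noseDepth mm 62.84 lat 0.57 botz 31.44 yaw 9.58 ypitch -0.0375 F along -13.78 lat -1.4 z 8.23 M [-0.37  1.38 -0.07] op 44.6
```

```bash
python3 r.py;python3 w.py w10; python3 - <<'E'
from r import *
im,d=read_camera('scene');cv2.imwrite('pics/cs10.png',cv2.resize(im[190:310,180:340],(800,600),interpolation=2))
a=cv2.imread('pics/w9.png');b=cv2.imread('pics/w10.png')
cv2.imwrite('pics/c910.png',cv2.resize(np.hstack([a[220:300,245:395],b[220:300,245:395]]),None,fx=2.6,fy=2.6,interpolation=2))
show()
E
```

```text
t 17.25 noseDepth mm 62.84 lat 0.57 botz 31.44 yaw 9.58 ypitch -0.0375 F along -13.78 lat -1.4 z 8.23 M [-0.37  1.38 -0.07] op 44.6
t 17.35 noseDepth mm 62.89 lat 0.55 botz 31.48 yaw 9.58 ypitch -0.0373 F along -12.72 lat -1.59 z 7.32 M [-0.33  1.38 -0.07] op 44.5
```

View pics/cs10.png

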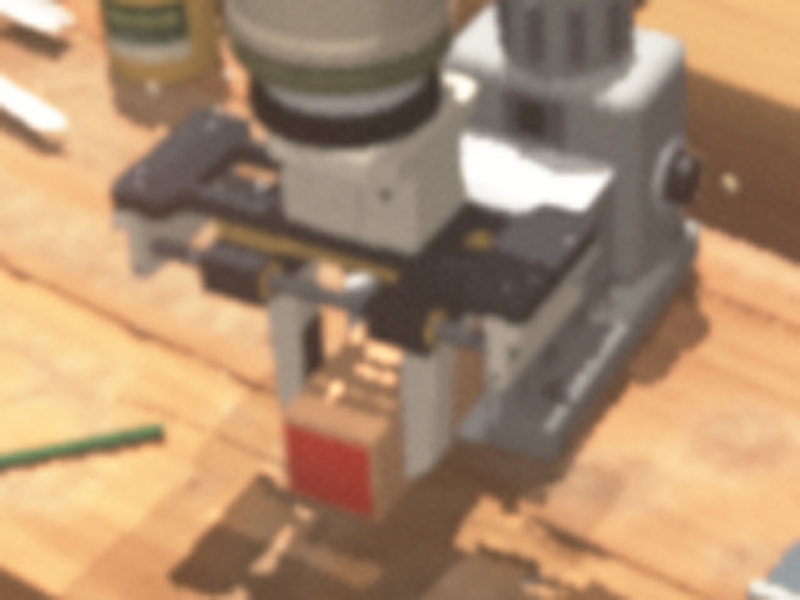

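View pics/c910.png

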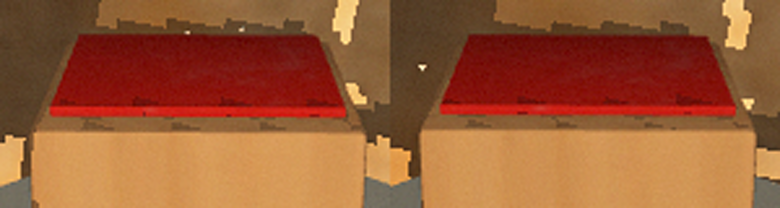

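{"name": "play_rows", "arguments": {"increments": [[[0,0.05,-0.1,0],[0,0.05,-0.15,0],[0,0.05,-0.15,0]]]}}

```text
t: 17.65
tool_pos: [0.4411, 0.0677, 0.025]
orientation: [-2.013, -2.382, 0.049]
force: [-5.0, -1.1, -0.4]
opening: 0.0444
```

```bash
python3 r.py
```

```text
t 17.65 noseDepth mm 62.72 lat 0.55 botz 32.46 yaw 9.58 ypitch -0.0388 F along -5.1 lat -0.24 z -0.38 M [-0.21  0.87  0.  ] op 44.4
```

{"name": "play_rows", "arguments": {"increments": [[[0,0.1,-0.03,0],[0,0.15,-0.05,0],[0,0.15,-0.05,0]]]}}

```text
t: 17.95
tool_pos: [0.4411, 0.0677, 0.0249]
orientation: [-2.012, -2.38, 0.053]
force: [-11.3, -3.5, 4.1]
opening: 0.0447
```

```bash
python3 r.py
```

```text
t 17.95 noseDepth mm 62.68 lat 0.54 botz 32.43 yaw 9.58 ypitch -0.0422 F along -11.68 lat -1.56 z 4.11 M [-0.3   1.43  0.02] op 44.7
```

{"name": "play_rows", "arguments": {"increments": [[[0,-0.2,-0.03,0],[0,-0.4,-0.03,0],[0,-0.4,-0.03,0]]]}}

```text
t: 18.25
tool_pos: [0.4375, 0.0671, 0.0255]
orientation: [-2.012, -2.38, 0.052]
force: [1.7, 0.5, -3.9]
opening: 0.0445
```

```bash
python3 r.py
```

```text
t 18.25 noseDepth mm 59.1 lat 0.54 botz 32.96 yaw 9.58 ypitch -0.041 F along 1.8 lat 0.22 z -3.86 M [ 0.07  0.03 -0.02] op 44.5
```

{"name": "play_rows", "arguments": {"increments": [[[0,0.1,-0.01,0],[0,0.2,-0.01,0],[0,0.2,-0.01,0]]]}}

```text
t: 18.55
tool_pos: [0.4393, 0.0675, 0.0254]
orientation: [-2.012, -2.38, 0.053]
force: [-3.0, -0.2, -1.3]
opening: 0.0446
```

```bash
python3 r.py
```

```text
t 18.55 noseDepth mm 60.86 lat 0.63 botz 32.86 yaw 9.58 ypitch -0.0417 F along -3.01 lat 0.34 z -1.3 M [-0.    0.58  0.01] op 44.6
```

{"name": "play_rows", "arguments": {"increments": [[[0,0.05,-0.01,0],[0,0.08,-0.01,0],[0,0.08,-0.01,0]]]}}

```text
t: 18.85
tool_pos: [0.44, 0.0676, 0.0254]
orientation: [-2.012, -2.38, 0.053]
force: [-3.5, -0.1, -1.2]
opening: 0.0446
```

```bash
python3 r.py
```

```text
t 18.85 noseDepth mm 61.59 lat 0.65 botz 32.86 yaw 9.58 ypitch -0.042 F along -3.47 lat 0.43 z -1.23 M [-0.    0.57  0.05] op 44.6
```

{"name": "play_rows", "arguments": {"increments": [[[0,0.05,-0.01,0],[0,0.08,-0.01,0],[0,0.08,-0.01,0]]]}}

```text
t: 19.15
tool_pos: [0.4403, 0.0676, 0.0253]
orientation: [-2.011, -2.379, 0.054]
force: [-5.7, -1.4, 0.0]
opening: 0.0448
```

```bash
python3 r.py
```

```text
t 19.15 noseDepth mm 61.95 lat 0.64 botz 32.83 yaw 9.58 ypitch -0.043 F along -5.86 lat -0.4 z 0.0 M [-0.05  0.83  0.04] op 44.8
```

{"name": "play_rows", "arguments": {"increments": [[[0,0.05,-0.02,0],[0,0.08,-0.02,0],[0,0.08,-0.02,0]]]}}

```text
t: 19.45
tool_pos: [0.4404, 0.0677, 0.0253]
orientation: [-2.01, -2.379, 0.056]
force: [-8.1, -1.0, 1.3]
opening: 0.0446
```

```bash
python3 r.py
```

```text
t 19.45 noseDepth mm 62.01 lat 0.66 botz 32.84 yaw 9.59 ypitch -0.0446 F along -8.1 lat 0.38 z 1.27 M [-0.14  0.97 -0.03] op 44.6
```

{"name": "play_rows", "arguments": {"increments": [[[0,0.05,-0.02,0],[0,0.1,-0.03,0],[0,0.1,-0.03,0]]]}}

```text
t: 19.75
tool_pos: [0.4406, 0.0677, 0.0255]
orientation: [-2.01, -2.378, 0.058]
force: [-9.5, -1.9, 2.9]
opening: 0.0448
```

```bash
python3 r.py
```

```text
t 19.75 noseDepth mm 62.18 lat 0.65 botz 33.04 yaw 9.59 ypitch -0.0465 F along -9.64 lat -0.33 z 2.92 M [-0.15  1.07  0.03] op 44.8
```

{"name": "play_rows", "arguments": {"increments": [[[0,0.08,-0.03,0],[0,0.12,-0.04,0],[0,0.12,-0.04,0],[0,0.12,-0.04,0],[0,0.12,-0.04,0]]]}}

```text
t: 20.25
tool_pos: [0.4406, 0.0677, 0.0257]
orientation: [-2.008, -2.377, 0.061]
force: [-10.3, -2.0, 3.9]
opening: 0.0448
```

```bash
python3 r.py
```

```text
t 20.25 noseDepth mm 62.23 lat 0.61 botz 33.23 yaw 9.59 ypitch -0.0489 F along -10.52 lat -0.27 z 3.89 M [-0.19  1.24  0.04] op 44.8
```

{"name": "play_rows", "arguments": {"increments": [[[0,-0.02,0.03,0],[0,-0.02,0.06,0],[0,-0.02,0.06,0]]]}}

```text
t: 20.55
tool_pos: [0.4406, 0.0676, 0.0256]
orientation: [-2.009, -2.377, 0.061]
force: [-7.0, -1.4, 3.8]
opening: 0.0447
```

```bash
python3 r.py; python3 w.py w11
```

```text
t 20.55 noseDepth mm 62.2 lat 0.56 botz 33.13 yaw 9.6 ypitch -0.0486 F along -7.12 lat -0.25 z 3.8 M [-0.    0.68  0.06] op 44.7
```

{"name": "play_rows", "arguments": {"increments": [[[0,0,0,0],[0,0,0,0],[0,0,0,0],[0,0,0,0],[0,0,0,0]]], "jaw": 6.5}}

```text
t: 21.1
tool_pos: [0.4407, 0.0676, 0.0257]
orientation: [-2.009, -2.377, 0.061]
force: [-0.2, -1.2, -0.1]
opening: 0.0652
```

```bash
python3 r.py; python3 w.py w12; python3 - <<'E'
from h import *
a=cv2.imread('pics/w11.png');b=cv2.imread('pics/w12.png')
cv2.imwrite('pics/c1112.png',cv2.resize(np.hstack([a[220:380,245:395],b[220:380,245:395]]),None,fx=2.6,fy=2.6,interpolation=2))
E
```

```text
t 21.1 noseDepth mm 62.34 lat 0.56 botz 33.18 yaw 9.59 ypitch -0.0483 F along -0.4 lat -1.15 z -0.06 M [ 0.06 -0.08 -0.01] op 65.2
```

View pics/c1112.png

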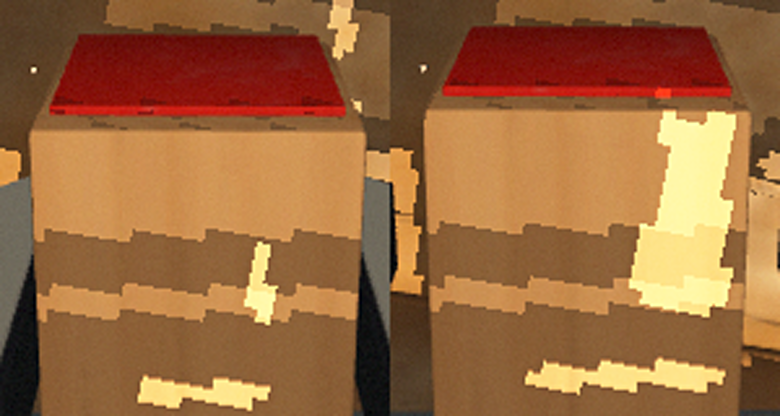

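```bash
python3 - <<'E'
from r import *
import pickle
st=show();W=camera_params('wrist');im,d=read_camera('wrist')
f=lambda q:(245+(q[0]-390)/2.6-.3,220+q[1]/2.6-.3)
for n,q in dict(topL=(427,112),topR=(750,112),redTL=(444,96),redTR=(732,96),redBL=(474,28),redBR=(706,28)).items():
  u=f(q);print(n,np.array(u).round(1))
  for z in (.03,.0717,.075):
    X=atz(W,*u,z)-m;print('   z',z,'along',round(X@a*1000,1),'lat',round(X@l*1000,1))
for u in ((320,268),(320,285),(320,300),(320,340),(290,280),(370,280),(320,440),(320,470)):
  X=atd(W,*u,d[u[1],u[0]]);r=X-m;print(u,'along',round(r@a*1000,1),'lat',round(r@l*1000,1),'z',round(X[2]*1000,1))
E
```

```text
t 21.15 noseDepth mm 62.32 lat 0.56 botz 33.15 yaw 9.59 ypitch -0.0484 F along -0.21 lat 0.31 z -0.61 M [ 0.03 -0.02  0.04] op 64.9
topL [258.9 262.8]
   z 0.03 along -72.5 lat -27.7
   z 0.0717 along -85.7 lat -21.1
   z 0.075 along -86.8 lat -20.6
topR [383.2 262.8]
   z 0.03 along -72.6 lat 30.1
   z 0.0717 along -85.8 lat 23.7
   z 0.075 along -86.8 lat 23.1
redTL [265.5 256.6]
   z 0.03 along -75.5 lat -24.5
   z 0.0717 along -88.0 lat -18.7
   z 0.075 along -89.0 lat -18.2
redTR [376.2 256.6]
   z 0.03 along -75.6 lat 26.8
   z 0.0717 along -88.1 lat 21.1
   z 0.075 along -89.1 lat 20.6
redBL [277.  230.5]
   z 0.03 along -87.9 lat -18.8
   z 0.0717 along -97.7 lat -14.3
   z 0.075 along -98.4 lat -13.9
redBR [366.2 230.5]
   z 0.03 along -88.0 lat 21.8
   z 0.0717 along -97.7 lat 17.2
   z 0.075 along -98.5 lat 16.9
(320, 268) along -85.0 lat 0.9 z 75.4
(320, 285) along -78.8 lat 0.9 z 75.8
(320, 300) along -72.7 lat 0.9 z 75.0
(320, 340) along -56.8 lat 1.0 z 74.9
(290, 280) along -80.5 lat -9.7 z 75.3
(370, 280) along -80.7 lat 18.6 z 75.8
(320, 440) along -13.1 lat 1.0 z 75.2
(320, 470) along 1.7 lat 1.0 z 75.0
```

{"name": "play_rows", "arguments": {"increments": [[[0,0,-1,0],[0,0,-3,0],[0,0,-5.5,0],[0,0,-8,0],[0,0,-10,0]]], "jaw": 7.5}}

```text
t: 21.7
tool_pos: [0.446, 0.0688, 0.1279]
orientation: [-2.01, -2.378, 0.059]
force: [0.1, -0.0, 0.0]
opening: 0.0749
```

{"name": "play_rows", "arguments": {"increments": [[[0,0,-3,0],[0,-0.5,-6,0],[0,-0.5,-8,0],[0,-0.5,-8,0],[0,-0.5,-8,0]]]}}

```text
t: 22.2
tool_pos: [0.445, 0.0689, 0.2084]
orientation: [-2.01, -2.379, 0.058]
force: [-0.6, 1.1, -0.3]
opening: 0.0748
```

```bash
python3 r.py; python3 w.py w13; python3 - <<'E'
from r import *
im,d=read_camera('scene');cv2.imwrite('pics/cs13.png',cv2.resize(im[190:310,180:340],(800,600),interpolation=2));cv2.imwrite('pics/s13.png',im)
im,d=read_camera('top');cv2.imwrite('pics/t13.png',im)
E
```

```text
t 22.2 noseDepth mm 66.74 lat 1.07 botz 215.91 yaw 9.59 ypitch -0.0455 F along -0.44 lat 1.2 z -0.33 M [ 0.03 -0.07 -0.02] op 74.8
```

View pics/w13.png

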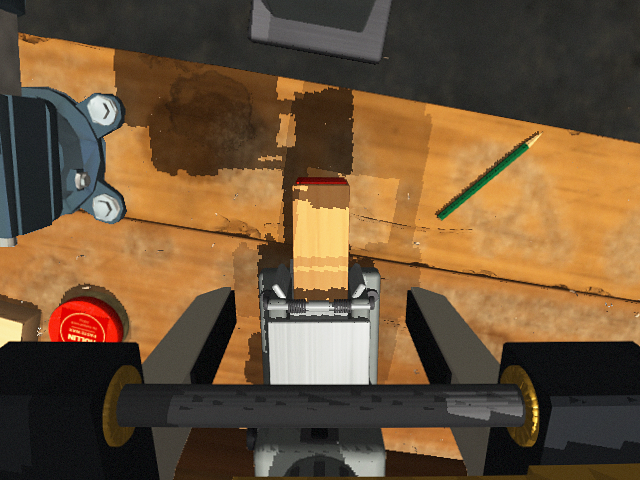

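View pics/cs13.png

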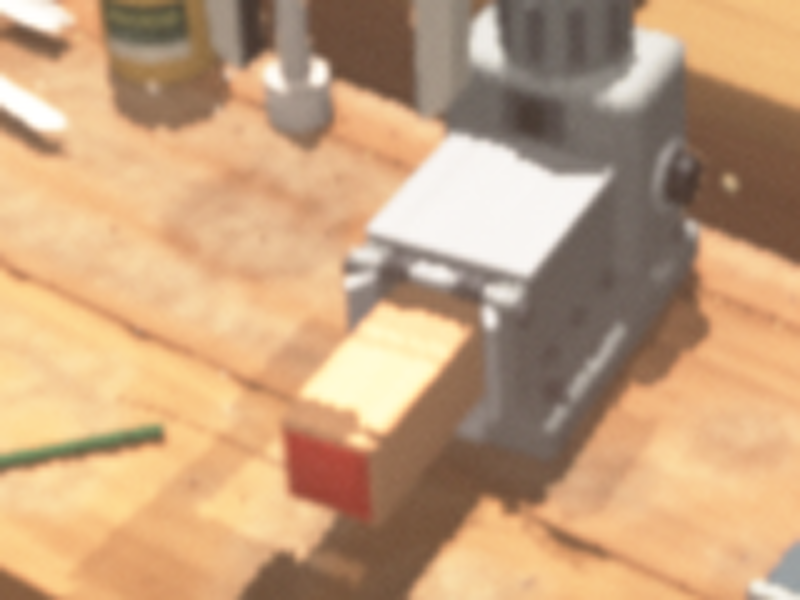

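```bash
python3 - <<'E'
from r import *
W=camera_params('wrist');im,d=read_camera('wrist')
cv2.imwrite('pics/cw13.png',cv2.resize(im[170:330,250:390],(525,600),interpolation=2))
for u in ((321,187),(321,195),(321,230),(321,285),(300,240),(343,240)):
  X=atd(W,*u,d[u[1],u[0]]);r=X-m;print(u,'along',round(r@a*1000,1),'lat',round(r@l*1000,1),'z',round(X[2]*1000,1))
for u in ((293,185),(349,185),(294,270),(347,270)):
  r=atz(W,*u,.075)-m;print(u,round(r@a*1000,1),round(r@l*1000,1))
E
```

```text
(321, 187) along -87.2 lat 1.6 z 73.4
(321, 195) along -81.2 lat 1.6 z 75.2
(321, 230) along -53.3 lat 1.7 z 74.6
(321, 285) along -7.0 lat 1.7 z 74.5
(300, 240) along -45.0 lat -15.0 z 74.4
(343, 240) along -45.3 lat 19.2 z 75.2
(293, 185) -88.9 -19.9
(349, 185) -88.9 23.2
(294, 270) -20.0 -20.2
(347, 270) -20.1 22.8
```

View pics/cw13.png

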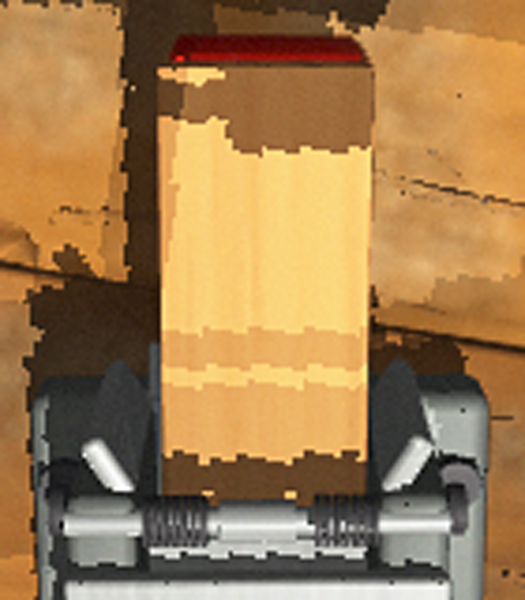

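```bash
python3 -c "
from plant import *
print(close_job(), read_state()['t'])"
```

```text
the job is handed in; nothing more can be done
the job is handed in; nothing more can be done
```

I loaded the long blank into the tunnel, seated it on the sprung stop, released it and handed the job in at about 22 s. Nothing reads the stop or guard joints directly, so the seating is judged from forces and positions.

**What I did:**
- I gripped the blank 30 mm from its red end and pushed the other end in through the guard flap. The flap took up to about 9.5 N.
- I met the stop at about 62 mm, backed off 4 mm and approached it again. The force then rose about 7 N over 0.85 mm, which matches the 8 N/mm spring.
- I relaxed the push, opened the jaws and lifted clear.

**Last checks:**
- The blank lies flat with its top at 75 mm. It is straight in the tunnel and about 1.5 mm off the middle.
- It stands about 87 mm out of the mouth and sprang back about 0.4 mm on release. That should leave it against the plate or well within 2 mm of it.
- The robot is clear of everything, with about 0 N on the tool.

**What failed or disagreed:**
- **First grasp:** it missed because the fingertips really sit about 21 mm behind the reported TCP, not 11 mm ahead of it. The jaws closed on top of the blank, but it was not moved, and I regrasped it using the measured offset.
- **First contact with the stop:** the push reached 13.8 N in all, including floor friction, because I sent two steps without checking between them. By my estimate the stop itself took about 9 N (roughly 1.1 mm), below the 16 N limit.
- **Tool tilt:** the tool tipped up to about 2.8° nose-down while pushing, but the blank levelled when released.
- **Not checked:** the flap's angle lay hidden from the cameras, so I infer it rests on the blank. I did not compare the bystanders before and after, but the arm stayed clear of them.

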